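# Pour worn inserts into the tilt-out recycling bin

### The arm

A 6-joint arm with a two-finger parallel gripper is mounted at the origin on the work surface. World frame = base frame: x ahead of the robot, y to its left, z up, the work surface at z = 0. Lengths are in mm, angles in degrees, forces in N, time in s.
With the tool pointing down it reaches from about 325 to 750 mm from the base axis. Payload 7.6 kg.
Tool frame: the origin (TCP) lies midway between the tips of the shut fingers; the grasp point (between the pads) lies 19 mm behind it; z points along the fingers, y is the line along which they close (so a half turn about z gives the same grasp; the last joint's range is limited). The gripper opens to 85 mm and grips with 20 to 120 N. Pads are 22 mm wide; open, the fingers measure 114 mm over their backs; the gripper's body (76 mm by 85 mm) begins 54 mm behind the grasp point. The pads swing forward as they close: fully open they stand 13 mm farther back than shut.
Start: joints at [-78.455, 2.991, 80.254, -0, 96.75, -4.028], TCP at [140.969, -505.741, 231.323] pointing down, gripper open.
Joint ranges: [-166.34, 166.34], [-52.06, 124.39], [6.96, 135.62], [-60.46, 240.46], [14.63, 156.25], [-167.68, 167.68]. Speed limits (degrees/s): [147.25, 147.25, 172.46, 180, 180, 180].

### API

Orientations are given as a 3x3 rotation matrix whose columns are the frame's x, y, z axes.
In Python, from bench import env gives the robot as it stands.
- The arm moves only by the tool jog_arm, never from a script. Its argument "rows" is a list of rows, each an object of numbers: "x", "y", "z": the shift along the tool's x, y, z in mm; "wx", "wy", "wz": the turn, a rotation vector about the tool's x, y, z in rad. In form: [{"x": .., "y": .., "z": .., "wx": .., "wy": .., "wz": ..}, ...]. A call has exactly 10 rows; each row shifts and turns the commanded pose from where the row before left it, along the tool's axes as they then stand; what a row does not reach is not made up. A row lasts 1/10 s, in which the tool goes at most 50 mm and 8.59 degrees, less where a joint would pass 70% of its speed; a pose out of reach is approached as far as the arm can. A call is refused whole if a number of a shift passes 50 or a number of a turn 0.15, either way. A call with a gripper value outside its range is refused whole. "grip" is the finger opening in mm, from 0 to 85.4, set as the call begins (left out, the last holds). The fingers move at their own pace and stop on an object; "newtons" is the grip in N (left out, the last holds). Time passes only in rows, so rows that do not move let the fingers close, or fill a call up. It gives the time, the measured TCP pose, the force, the opening and the grip force at its end, in the units of the state.
- env.sense(): the state, without advancing time (a new reading comes with each control period).
- env.snapshot(name): name is "scene" or "top" or "wrist"; returns the picture (480x640x3 uint8, red, green, blue); there is no depth.
- env.calibration(name): a dict with "fx", "fy", "cx", "cy" (pixels), "camera_from_world" (4x4, takes a point from world to camera coordinates). Camera axes: x right, y down, z forward; pixel columns grow to the right and rows downward; lengths in mm; the calibration is good to about 2 mm. A picture is of the moment at which its call begins: read the wrist's pose just before it. calibration takes no time and is no camera call; for the wrist camera it gives the pose at the moment of the call.
- env.sign_off(): hands the job in; it is judged then, once.
The state is a dict: "time": time; "q": joint angles; "joint_vel": joint speeds; "tau": joint torques, N m; "tool_pos": TCP position; "tool_rot": TCP orientation; "force": force on the tool from outside, world axes, zero at the start; "ft_torque": the same for the moment, N m; "opening": finger opening in mm; "gripper_force": force on a finger pad.
Only numpy, scipy, OpenCV 4.12 (cv2) and the standard library are available. Lean on these libraries where they do the work, as an engineer would, in place of code of your own. Each camera call takes 0.05 s, during which the arm holds its last target. There are 200 camera calls.

### The job

First tilt the bin nearer the robot right out onto its stop. Then slide the tray of worn round inserts along the bench, without lifting it, until it is wholly out from under the wire rack, and let go of it there. Now take the tray by the middle of its body, pour all five inserts into the open bin without fingering them, and stand the empty tray upright on the bench; leave the bin fully out and everything else as it was.

Things in the scene. Friction and masses are not known exactly. Their poses are not given: they have to be found in the camera images.
- bin_near (a joint): tilt of the bin to be filled, rad: 0 shut, 0.75 on its stop (fully out). It is the bin nearer the robot of the two in the grey bank; it may start slightly ajar. Hinged along its lower front edge; about 0.4 N m of hinge friction lets it stay wherever it is left; opening takes about 4 N at the knob.
- bin_hinge (a point): middle of that bin's hinge line, 14 mm above the bench; axes turn with the bin. Shut: x points into the bank, y along the hinge towards the robot, z up. Opening swings the top out to -x and down. Cream bin in this frame: front panel x -4 to 0, z to 184, 174 wide; inside x 0 to 126, y -78 to 78; back wall 100 tall; sides slope from 180 tall in front to 100 at the back (mm).
- bin_rim (a point): middle of the top edge of that bin's front panel (z +184 mm from bin_hinge, same axes). Fully out it lies 126 mm in front of the housing's face, about 149 mm above the bench; the mouth to pour into is the gap between it and the housing, 156 mm wide inside. The bin's sides rise from there to 176 mm above the bench at the housing.
- bin_knob (a point): centre of the round steel knob head on that bin's front: 32 mm across, 18 mm thick, axis along x, on a 14 mm stem. At x -39, z +158 mm in bin_hinge's frame (same axes, turns with the bin): 172 mm above the bench when shut, about 103 mm fully out.
- bin_bank: grey steel bank of two tilt-out bins, 370 wide (y) x 170 deep (x) x 205 mm tall, fixed, top closed; origin centre of underside, x from its front to its back; the bin fronts face the robot's right.
- bin_far (a joint): tilt of the other bin, further from the robot, with an equal knob; bystander, stays shut (0)
- rack: low see-through steel wire rack fixed on the bench, deck 180 (x) x 260 (y), deck's underside 108 and top 114 mm above the bench, thin legs at x +-87, y +-127 mm; origin centre of its footprint, x from its open front to its back; the front faces the robot's right. Two trays stand under it side by side, about 60 mm either side of its middle.
- tray: bent-steel tray with the five worn round inserts, loose, about 0.35 kg empty; 160 long (x) x 58 wide (y) x 42 mm tall, walls and floor 3 mm; origin centre of underside, z up. Its closed -x end carries a pull, its +x end is a pouring lip. At the start x is along the rack's x; some 40 mm of the closed end and the pull stick out in front of the rack, the rest is under it.
- tray_pull (a point): grip point of the tray's pull: an upright steel plate 10 mm thick (y), 35 mm long (x -80 to -115 mm of the tray), z 7 to 37 mm; this point at x -99, z +24 mm of the tray, same axes
- tray_lip (a point): middle of the pouring lip's upper edge, at x +80, z +10.5 mm of the tray, same axes. The end is open: the floor's last 35 mm sweep up 12 degrees, the side walls come down to 22 mm tall there. Inserts slide at about 15 to 20 degrees of slope: they leave over the lip from about 27 degrees of tilt, all of them by 55.
- mill_tray: an equal tray beside it that holds three long steel end mills, 0.6 kg; bystander; stays under the rack. Which of the two places each tray has varies.
- insert0: worn round carbide insert, a disc 25 mm across and 8 mm thick with a hole, 45 g, loose in the tray; origin centre of underside
- insert1: another such insert
- insert2: another such insert
- insert3: another such insert
- insert4: another such insert
- insert_box1: flat cream plastic insert box, 134 x 58 x 22 mm, ten cells, clear sliding lid; lies on top of the bin bank, towards its far end; bystander; origin centre of underside
- insert_box2: second cream insert box like insert_box1, on the middle of the wire rack's deck; bystander
- collet_chuck: steel collet chuck standing on its flange, 63 mm across, 102 mm tall; bystander; origin centre of underside
- oil_bottle: white plastic bottle with black cap, 64 mm across, 160 mm tall; bystander; origin centre of underside
- screwdriver: screwdriver with black handle, 170 mm long, lying on the bench between rack and bins; bystander
- chip_brush: wooden-handled chip brush, 190 mm long, lying on the bench; bystander
- caliper: digital caliper, 210 mm long, lying on the bench beyond the rack; bystander

How it is judged (in metres and radians):
On the way, in this order (a step that is already met when the one before it is completed fails the run):
1. the nearer bin is tilted out onto its stop (value of joint bin_near above 0.7 rad), for 0.2 s.
2. the tray with its inserts stands on the bench wholly in front of the rack, let go (x of tray in the frame of rack below -0.17 m and height (world z) of tray between -0.004 and 0.006 m and angle between tray's own z axis and vertical below 0.08 rad and contact force between the fingers and tray below 0.05 N), for 0.2 s.
3. the tray is lifted by the middle of its body (within 50 mm of its centre, lengthwise) (height (world z) of tray above 0.05 m and x of the grasp point in the frame of tray between -0.05 and 0.05 m and contact force between the fingers and tray above 1 N), for 0.2 s.
4. all five inserts lie in the open bin (x of insert0 in the frame of bin_hinge between -0.006 and 0.13 m and y of insert0 in the frame of bin_hinge between -0.08 and 0.08 m and z of insert0 in the frame of bin_hinge between 0 and 0.15 m and x of insert1 in the frame of bin_hinge between -0.006 and 0.13 m and y of insert1 in the frame of bin_hinge between -0.08 and 0.08 m and z of insert1 in the frame of bin_hinge between 0 and 0.15 m and x of insert2 in the frame of bin_hinge between -0.006 and 0.13 m and y of insert2 in the frame of bin_hinge between -0.08 and 0.08 m and z of insert2 in the frame of bin_hinge between 0 and 0.15 m and x of insert3 in the frame of bin_hinge between -0.006 and 0.13 m and y of insert3 in the frame of bin_hinge between -0.08 and 0.08 m and z of insert3 in the frame of bin_hinge between 0 and 0.15 m and x of insert4 in the frame of bin_hinge between -0.006 and 0.13 m and y of insert4 in the frame of bin_hinge between -0.08 and 0.08 m and z of insert4 in the frame of bin_hinge between 0 and 0.15 m and value of joint bin_near above 0.7 rad), for 0.3 s.
At the end, for the whole second after the job is handed in: all five inserts lie at rest inside the nearer bin, that bin is still out on its stop (joint over 0.70 of 0.75 rad), and the tray stands upright and at rest on the bench (underside within 6 mm of it, tilt under 0.08 rad), let go (all of step 4 and height (world z) of tray between -0.004 and 0.006 m and angle between tray's own z axis and vertical below 0.08 rad and contact force between the fingers and tray below 0.05 N and linear speed of tray below 0.02 m/s and linear speed of each of insert0, insert1, insert2, insert3, insert4 below 0.03 m/s); the robot touches nothing.
It fails at once if the tray is lifted (over 15 mm) while any of it is still under the rack (height (world z) of tray between 0.015 and 0.1 m and x of tray in the frame of rack between -0.165 and 0.17 m and y of tray in the frame of rack between -0.13 and 0.13 m).
It fails at once if an insert is touched by the fingers (contact force between the fingers and insert0 above 0.5 N or contact force between the fingers and insert1 above 0.5 N or contact force between the fingers and insert2 above 0.5 N or contact force between the fingers and insert3 above 0.5 N or contact force between the fingers and insert4 above 0.5 N).
It fails at once if the other bin is tilted out (over 0.06 rad) (value of joint bin_far above 0.06 rad).
It fails at once if the other tray is moved (over 20 mm) (distance of mill_tray from where it was at the start of the episode above 0.02 m).
It fails at once if a bystander is moved (over 20 mm) (distance of any of insert_box1, insert_box2, collet_chuck, oil_bottle, screwdriver, chip_brush, caliper from where it was at the start of the episode above 0.02 m).
It also fails if it takes over 72 s, if anything falls off the work surface, if the arm or the gripper's body presses on something with over 40 N, if the wrist force passes 120 N, or if a joint passes its speed limit or range.

## Working session

There is one attempt and no reset: what is moved stays moved. The work goes in short steps, Python scripts to look and compute and a tool call to move; the robot and the scene stay as the last step left them, time stands still between calls to the robot, and variables do not carry over. Pictures are saved under pics/ and viewed, at most 10 in all, crops included, and the job is handed in when it is done.

Besides the shell and the picture viewer there is one more tool, called after "Call:" as a command line: name --argument value ..., lists and objects as JSON in quotes. jog_arm: Moves the arm, as the interface text tells. Its arguments: {"type":"object","properties":{"rows":{"type":"array","items":{"type":"object","properties":{"x":{"type":"number"},"y":{"type":"number"},"z":{"type":"number"},"wx":{"type":"number"},"wy":{"type":"number"},"wz":{"type":"number"}}}},"grip":{"type":"number"},"newtons":{"type":"number"}},"required":["rows"]}

```bash
ls; mkdir -p pics; python3 - <<'E'
from bench import env
import cv2,json
s=env.sense();print(s['time'],s['tool_pos'],s['tool_rot'])
for n in("scene","top"):
    im=env.snapshot(n);cv2.imwrite(f"pics/{n}0.png",im[:,:,::-1]);c=env.calibration(n);print(n,c)
E
```

```text
pics
0.0 [ 140.91576218 -505.42690214  230.48128908] [[ 9.63290696e-01  2.68460327e-01 -2.95931734e-04]
 [ 2.68460460e-01 -9.63289475e-01  1.53925461e-03]
 [ 1.28160872e-04 -1.56219562e-03 -9.99998772e-01]]
scene {'fx': 530.7257238680119, 'fy': 530.7257238680119, 'cx': 319.5336353479309, 'cy': 235.70460501693634, 'camera_from_world': array([[-8.84292449e-01,  4.66897783e-01, -5.77272408e-03,
         5.36484159e+02],
       [ 4.41928881e-01,  8.32882615e-01, -3.33174750e-01,
        -1.53026997e+02],
       [-1.50750551e-01, -2.97175049e-01, -9.42847422e-01,
         1.72316952e+03],
       [ 0.00000000e+00,  0.00000000e+00,  0.00000000e+00,
         1.00000000e+00]])}
top {'fx': 476.5335295622667, 'fy': 476.5335295622667, 'cx': 312.33779829437054, 'cy': 234.80664066653458, 'camera_from_world': array([[ 1.40124048e-02, -9.99827201e-01, -1.22155970e-02,
        -4.99124284e+01],
       [-9.96402939e-01, -1.29412072e-02, -8.37478797e-02,
         5.76310145e+02],
       [ 8.35753235e-02,  1.33451659e-02, -9.96412099e-01,
         1.26638811e+03],
       [ 0.00000000e+00,  0.00000000e+00,  0.00000000e+00,
         1.00000000e+00]])}
```

View pics/scene0.png

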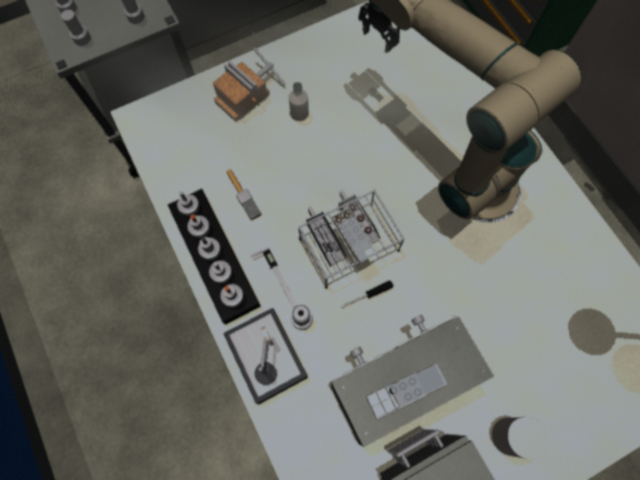

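View pics/top0.png

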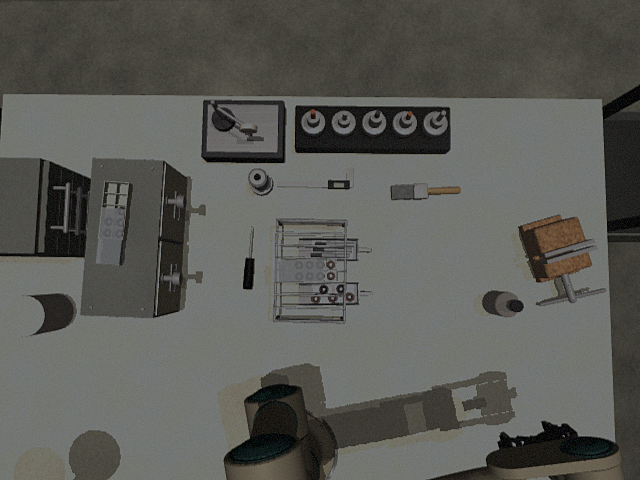

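The top view shows the bank at left, with knobs near px (182,278) and (180,205). The rack is at centre, the insert tray is its nearer (lower) one with its pull at about (365,293), and the mill tray is above it. Next I'll zoom in on both views.

```bash
python3 - <<'E'
import cv2,numpy as np
def crop(n,x0,y0,w,h,k):
    im=cv2.imread(f"pics/{n}0.png")[y0:y0+h,x0:x0+w]
    im=cv2.resize(im,None,fx=k,fy=k,interpolation=cv2.INTER_CUBIC)
    im=np.clip(255*(im/255.)**.6*1.15,0,255).astype(np.uint8)
    for i in range(0,w,20):
        cv2.putText(im,str(x0+i),(i*k,8),0,.3,(0,0,255));cv2.line(im,(i*k,0),(i*k,h*k),(0,0,255) if i%100==0 else (0,120,120),1) if 0 else cv2.line(im,(i*k,10),(i*k,16),(0,0,255),1)
    for j in range(0,h,20):
        cv2.putText(im,str(y0+j),(0,j*k+4),0,.3,(0,0,255));cv2.line(im,(22,j*k),(28,j*k),(0,0,255),1)
    return im
cv2.imwrite("pics/topc.png",crop("top",80,150,300,190,2) if 0 else np.vstack([crop("top",80,150,150,190,3)[:,:],]) if 0 else np.hstack([crop("top",145,190,70,140,4),crop("top",265,210,125,140,4)]))
cv2.imwrite("pics/scenec.png",crop("scene",290,185,195,200,3) if 0 else crop("scene",290,180,200,190,4)[:600,:800])
E
```

```text
(no output)
```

View pics/topc.png

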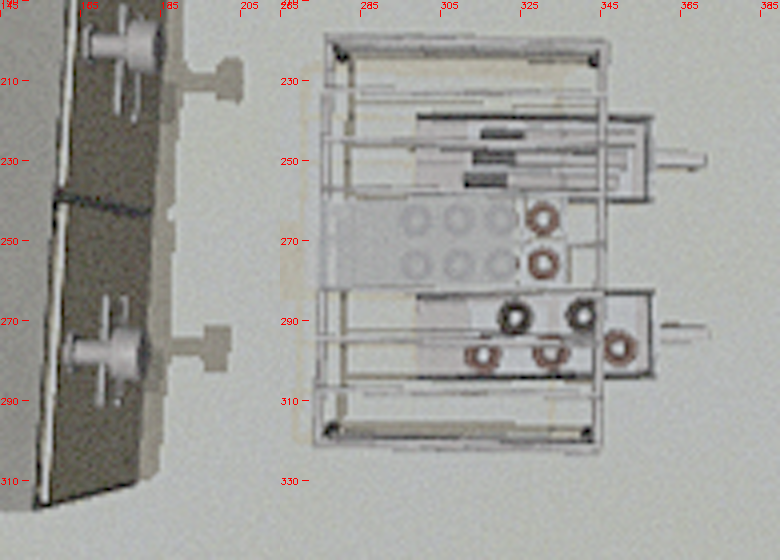

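View pics/scenec.png

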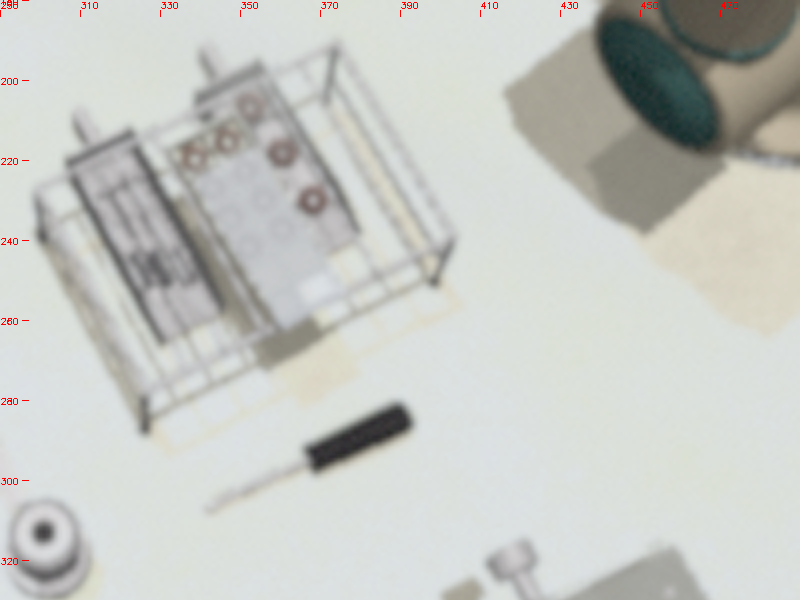

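In the top crop, the near knob head is at px (177,278.3), the pull runs (359→372.5, 293), the tray end corners are (358.3,283) and (358.3,304.3), and the rack deck corners are (346,220) and (345,320). In the scene crop, the near knob is at (418.3,319.5) and the pull middle at (343,198).

```bash
cat > h.py <<'E'
from bench import env
import numpy as np, cv2
def ray(cal,u,v):
    M=cal['camera_from_world'];R,t=M[:3,:3],M[:3,3]
    d=R.T@np.array([(u-cal['cx'])/cal['fx'],(v-cal['cy'])/cal['fy'],1]);return -R.T@t,d/np.linalg.norm(d)
def plane(cal,u,v,z):
    o,d=ray(cal,u,v);return o+d*(z-o[2])/d[2]
def tri(*obs):
    A=np.zeros((3,3));b=np.zeros(3);L=[ray(*o) for o in obs]
    for o,d in L:
        P=np.eye(3)-np.outer(d,d);A+=P;b+=P@o
    p=np.linalg.solve(A,b);return p,[np.linalg.norm((np.eye(3)-np.outer(d,d))@(p-o)) for o,d in L]
np.set_printoptions(precision=1,suppress=True)
E
python3 - <<'E'
from h import *
T=env.calibration('top');S=env.calibration('scene')
print('knob',tri((T,177,278.3),(S,418.3,319.5)))
print('farknob',tri((T,181.2,201.3),(S,356.5,354)))
print('pull mid',tri((T,365.6,293),(S,343,198)))
print('pulltip,base @37',plane(T,372.5,293,37),plane(T,359,293,37))
print('tray cor',plane(T,358.3,283,42),plane(T,358.3,304.3,42))
for p in[(346,220),(345,320),(276.3,220),(274.5,321.3)]:print('rack',plane(T,*p,114))
print('front top edge', [plane(T,*p,205) for p in [(162.5,190),(155.5,316)]])
for n,p,z in [('drv',(248,275),10),('chuck',(260,180),100),('bottle',(513,306),160)]:print(n,plane(T,*p,z))
E
```

```text
knob (array([455.9, 277.7, 171.3]), [np.float64(0.404258075679561), np.float64(0.4042580756796078)])
farknob (array([643.4, 278.6, 157.8]), [np.float64(0.4917792144987445), np.float64(0.49177921449847656)])
pull mid (array([ 421. , -189.7,   -7.4]), [np.float64(0.48945847257545216), np.float64(0.4894584725754402)])
pulltip,base @37 [ 423.2 -203.8   37. ] [ 422.7 -168.1   37. ]
tray cor [ 449.1 -165.7   42. ] [ 393.3 -166.    42. ]
rack [ 607.9 -127.7  114. ]
rack [ 358.6 -127.3  114. ]
rack [605.7  48.2 114. ]
rack [352.7  47.6 114. ]
front top edge [array([663. , 309.6, 205. ]), array([369.5, 313.9, 205. ])]
drv [466.  131.6  10. ]
chuck [710.4  93.6 100. ]
bottle [ 401.8 -523.7  160. ]
```

```bash
cat >> h.py <<'E'
from scipy.spatial.transform import Rotation as Ro
import json
R0=np.array([[0,1,0],[1,0,0],[0,0,-1.]])   # tool down, tool x along +y world
def tilt(deg,R=R0,ax=(1,0,0)): return Ro.from_rotvec(np.radians(deg)*np.array(ax,float)).as_matrix()@R
def rows(way,N,grasp=True,start=None):
    """way: list of (pos,R) of grasp point (or TCP); N: rows per leg; prints rounded rows"""
    s=env.sense();p,R=(np.array(s['tool_pos']),np.array(s['tool_rot'])) if start is None else start
    out=[]
    for (q,Q),n in zip(way,N):
        q=np.array(q,float)+(Q[:,2]*19 if grasp else 0)
        w=Ro.from_matrix(R.T@Q).as_rotvec()/n; d=(q-p)/n
        for i in range(n):
            sh=R.T@d; out.append(dict(zip(('x','y','z','wx','wy','wz'),[*np.round(sh,1),*np.round(w,3)])))
            p=p+d; R=R@Ro.from_rotvec(w).as_matrix()
    for i in range(0,len(out),10): print(json.dumps([{k:float(v) for k,v in r.items() if v} for r in out[i:i+10]]))
    return p,R
E
python3 - <<'E'
from h import *
Q=tilt(20)
rows([(np.array([456,276,171])-90*Q[:,2],Q)],[20])
E
```

```text
[{"x": 25.3, "y": -32.2, "z": -0.3, "wx": 0.011, "wy": 0.015, "wz": -0.064}, {"x": 27.4, "y": -30.5, "z": 0.4, "wx": 0.011, "wy": 0.015, "wz": -0.064}, {"x": 29.3, "y": -28.7, "z": 1.2, "wx": 0.011, "wy": 0.015, "wz": -0.064}, {"x": 31.0, "y": -26.8, "z": 2.0, "wx": 0.011, "wy": 0.015, "wz": -0.064}, {"x": 32.6, "y": -24.7, "z": 2.7, "wx": 0.011, "wy": 0.015, "wz": -0.064}, {"x": 34.1, "y": -22.5, "z": 3.5, "wx": 0.011, "wy": 0.015, "wz": -0.064}, {"x": 35.4, "y": -20.2, "z": 4.2, "wx": 0.011, "wy": 0.015, "wz": -0.064}, {"x": 36.6, "y": -17.9, "z": 5.0, "wx": 0.011, "wy": 0.015, "wz": -0.064}, {"x": 37.6, "y": -15.4, "z": 5.7, "wx": 0.011, "wy": 0.015, "wz": -0.064}, {"x": 38.4, "y": -12.9, "z": 6.4, "wx": 0.011, "wy": 0.015, "wz": -0.064}]
[{"x": 39.0, "y": -10.4, "z": 7.2, "wx": 0.011, "wy": 0.015, "wz": -0.064}, {"x": 39.5, "y": -7.7, "z": 7.8, "wx": 0.011, "wy": 0.015, "wz": -0.064}, {"x": 39.8, "y": -5.1, "z": 8.5, "wx": 0.011, "wy": 0.015, "wz": -0.064}, {"x": 39.9, "y": -2.4, "z": 9.1, "wx": 0.011, "wy": 0.015, "wz": -0.064}, {"x": 39.8, "y": 0.2, "z": 9.7, "wx": 0.011, "wy": 0.015, "wz": -0.064}, {"x": 39.6, "y": 2.9, "z": 10.3, "wx": 0.011, "wy": 0.015, "wz": -0.064}, {"x": 39.2, "y": 5.5, "z": 10.9, "wx": 0.011, "wy": 0.015, "wz": -0.064}, {"x": 38.5, "y": 8.2, "z": 11.4, "wx": 0.011, "wy": 0.015, "wz": -0.064}, {"x": 37.8, "y": 10.8, "z": 11.8, "wx": 0.011, "wy": 0.015, "wz": -0.064}, {"x": 36.8, "y": 13.3, "z": 12.2, "wx": 0.011, "wy": 0.015, "wz": -0.064}]
```

Call:
jog_arm --rows '[{"x":25,"y":-32,"wx":0.01,"wy":0.015,"wz":-0.065},{"x":27,"y":-30,"wx":0.01,"wy":0.015,"wz":-0.065},{"x":29,"y":-29,"z":1,"wx":0.01,"wy":0.015,"wz":-0.065},{"x":31,"y":-27,"z":2,"wx":0.01,"wy":0.015,"wz":-0.065},{"x":33,"y":-25,"z":3,"wx":0.01,"wy":0.015,"wz":-0.065},{"x":34,"y":-22,"z":3,"wx":0.01,"wy":0.015,"wz":-0.065},{"x":35,"y":-20,"z":4,"wx":0.01,"wy":0.015,"wz":-0.065},{"x":37,"y":-18,"z":5,"wx":0.01,"wy":0.015,"wz":-0.065},{"x":38,"y":-15,"z":6,"wx":0.01,"wy":0.015,"wz":-0.065},{"x":38,"y":-13,"z":6,"wx":0.01,"wy":0.015,"wz":-0.065}]' --grip 85

```text
validation failed for argument at $.ro...
```

Call:
jog_arm --rows '[{"x":39,"y":-10,"z":7,"wx":0.01,"wy":0.015,"wz":-0.065},{"x":39,"y":-8,"z":8,"wx":0.01,"wy":0.015,"wz":-0.065},{"x":40,"y":-5,"z":8,"wx":0.01,"wy":0.015,"wz":-0.065},{"x":40,"y":-2,"z":9,"wx":0.01,"wy":0.015,"wz":-0.065},{"x":40,"y":0,"z":10,"wx":0.01,"wy":0.015,"wz":-0.065},{"x":39,"y":3,"z":10,"wx":0.01,"wy":0.015,"wz":-0.065},{"x":39,"y":5,"z":11,"wx":0.01,"wy":0.015,"wz":-0.065},{"x":38,"y":8,"z":11,"wx":0.01,"wy":0.015,"wz":-0.065},{"x":38,"y":11,"z":12,"wx":0.01,"wy":0.015,"wz":-0.065},{"x":37,"y":13,"z":12,"wx":0.01,"wy":0.015,"wz":-0.065}]'

```text
time: 1.1
tool_pos: [488.8, -299.8, 160.0]
tool_rot: [[0.595, 0.801, 0.066], [0.785, -0.597, 0.164], [0.171, -0.046, -0.984]]
force: [0.2, -0.2, 0.9]
opening: 85.5
gripper_force: 0.0
```

```bash
python3 - <<'E'
from h import *
s=env.sense();print(s['time'],s['tool_pos'],s['tool_rot'],s['q'])
cv2.imwrite("pics/w1.png",env.snapshot("wrist")[:,:,::-1]);np.save('w1.npy',env.calibration('wrist')['camera_from_world'])
C=env.calibration('wrist')
M=C['camera_from_world'];p=M[:3,:3]@[456,278,171]+M[:3,3];print(p[:2]/p[2]*C['fx']+[C['cx'],C['cy']],p[2],C['fx'])
Q=tilt(20)
rows([(np.array([456,276,171]),Q)],[10])
E
```

```text
1.1 [ 488.8 -299.8  160. ] [[ 0.6  0.8  0.1]
 [ 0.8 -0.6  0.2]
 [ 0.2 -0.  -1. ]] [-40.   14.4  76.3   9.7  92.5  -2.9]
[-1034.  -1237.7] 95.66867691036333 350.63353277216555
[{"x": 43.4, "y": -37.1, "z": 10.0, "wx": 0.012, "wy": 0.015, "wz": -0.062}, {"x": 45.5, "y": -34.2, "z": 11.1, "wx": 0.012, "wy": 0.015, "wz": -0.062}, {"x": 47.3, "y": -31.2, "z": 12.2, "wx": 0.012, "wy": 0.015, "wz": -0.062}, {"x": 49.0, "y": -28.0, "z": 13.3, "wx": 0.012, "wy": 0.015, "wz": -0.062}, {"x": 50.4, "y": -24.7, "z": 14.4, "wx": 0.012, "wy": 0.015, "wz": -0.062}, {"x": 51.6, "y": -21.4, "z": 15.5, "wx": 0.012, "wy": 0.015, "wz": -0.062}, {"x": 52.6, "y": -17.9, "z": 16.5, "wx": 0.012, "wy": 0.015, "wz": -0.062}, {"x": 53.4, "y": -14.4, "z": 17.5, "wx": 0.012, "wy": 0.015, "wz": -0.062}, {"x": 53.9, "y": -10.8, "z": 18.5, "wx": 0.012, "wy": 0.015, "wz": -0.062}, {"x": 54.2, "y": -7.2, "z": 19.4, "wx": 0.012, "wy": 0.015, "wz": -0.062}]
```

View pics/w1.png

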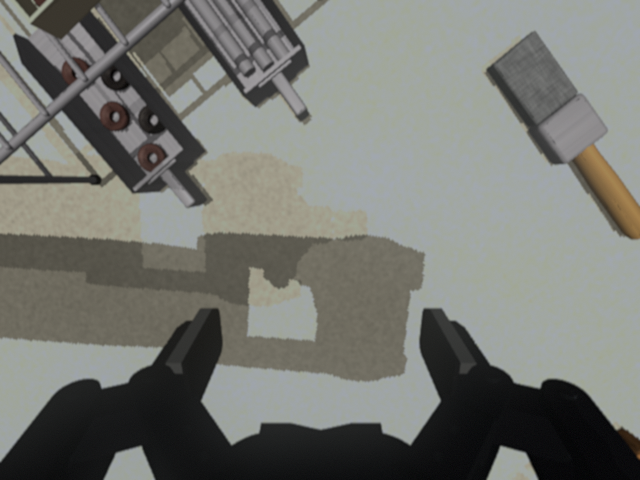

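The first call was refused, so only the second ran, and nothing was touched. The wrist view shows the insert tray's pull at (180,183) and the mill tray's at (293,100). I'll replan from here.

```bash
python3 - <<'E'
from h import *
C=env.calibration('wrist');T=env.calibration('top')
print('pull',tri((T,365.6,293),(C,181,183)),plane(C,181,183,37))
Q=tilt(20)
A=np.array([456,276,171])-90*Q[:,2]
rows([([455,-20,285],tilt(10)),(A,Q)],[10,10])
E
```

```text
pull (array([ 426.5, -182.7,   31.1]), [np.float64(5.01144370062067), np.float64(5.011443700620723)]) [ 432.5 -181.1   37. ]
[{"x": 21.7, "y": -20.0, "z": -6.1, "wx": 0.006, "wy": -0.002, "wz": -0.063}, {"x": 22.9, "y": -18.7, "z": -6.1, "wx": 0.006, "wy": -0.002, "wz": -0.063}, {"x": 24.1, "y": -17.2, "z": -6.0, "wx": 0.006, "wy": -0.002, "wz": -0.063}, {"x": 25.1, "y": -15.7, "z": -5.9, "wx": 0.006, "wy": -0.002, "wz": -0.063}, {"x": 26.0, "y": -14.1, "z": -5.9, "wx": 0.006, "wy": -0.002, "wz": -0.063}, {"x": 26.9, "y": -12.5, "z": -5.8, "wx": 0.006, "wy": -0.002, "wz": -0.063}, {"x": 27.6, "y": -10.8, "z": -5.8, "wx": 0.006, "wy": -0.002, "wz": -0.063}, {"x": 28.2, "y": -9.1, "z": -5.8, "wx": 0.006, "wy": -0.002, "wz": -0.063}, {"x": 28.7, "y": -7.3, "z": -5.7, "wx": 0.006, "wy": -0.002, "wz": -0.063}, {"x": 29.1, "y": -5.5, "z": -5.8, "wx": 0.006, "wy": -0.002, "wz": -0.063}]
[{"x": 25.9, "y": 0.1, "z": 7.5, "wy": 0.017}, {"x": 25.8, "y": 0.1, "z": 7.9, "wy": 0.017}, {"x": 25.7, "y": 0.1, "z": 8.4, "wy": 0.017}, {"x": 25.5, "y": 0.1, "z": 8.8, "wy": 0.017}, {"x": 25.4, "y": 0.1, "z": 9.3, "wy": 0.017}, {"x": 25.2, "y": 0.1, "z": 9.7, "wy": 0.017}, {"x": 25.0, "y": 0.1, "z": 10.1, "wy": 0.017}, {"x": 24.8, "y": 0.1, "z": 10.6, "wy": 0.017}, {"x": 24.6, "y": 0.1, "z": 11.0, "wy": 0.017}, {"x": 24.4, "y": 0.1, "z": 11.4, "wy": 0.017}]
```

Call:
jog_arm --rows '[{"x":22,"y":-20,"z":-6,"wx":0.006,"wy":-0.002,"wz":-0.063},{"x":23,"y":-19,"z":-6,"wx":0.006,"wy":-0.002,"wz":-0.063},{"x":24,"y":-17,"z":-6,"wx":0.006,"wy":-0.002,"wz":-0.063},{"x":25,"y":-16,"z":-6,"wx":0.006,"wy":-0.002,"wz":-0.063},{"x":26,"y":-14,"z":-6,"wx":0.006,"wy":-0.002,"wz":-0.063},{"x":27,"y":-12,"z":-6,"wx":0.006,"wy":-0.002,"wz":-0.063},{"x":28,"y":-11,"z":-6,"wx":0.006,"wy":-0.002,"wz":-0.063},{"x":28,"y":-9,"z":-6,"wx":0.006,"wy":-0.002,"wz":-0.063},{"x":29,"y":-7,"z":-6,"wx":0.006,"wy":-0.002,"wz":-0.063},{"x":29,"y":-6,"z":-6,"wx":0.006,"wy":-0.002,"wz":-0.063}]' --grip 85

```text
time: 2.15
tool_pos: [453.2, -18.9, 268.1]
tool_rot: [[0.009, 1.0, 0.003], [0.986, -0.01, 0.164], [0.164, 0.002, -0.986]]
force: [1.7, 0.0, 0.9]
opening: 84.6
gripper_force: 0.0
```

Call:
jog_arm --rows '[{"x":26,"y":0,"z":8,"wy":0.017},{"x":26,"y":0,"z":8,"wy":0.017},{"x":26,"y":0,"z":8,"wy":0.017},{"x":26,"y":0,"z":9,"wy":0.017},{"x":25,"y":0,"z":9,"wy":0.017},{"x":25,"y":0,"z":10,"wy":0.017},{"x":25,"y":0,"z":10,"wy":0.017},{"x":25,"y":0,"z":10,"wy":0.017},{"x":25,"y":0,"z":11,"wy":0.017},{"x":24,"y":0,"z":11,"wy":0.017}]'

```text
validation failed for argument at $.ro...
```

```bash
python3 - <<'E'
from h import *
s=env.sense();print(s['time'],s['tool_pos'],s['tool_rot'],s['q'])
cv2.imwrite("pics/w2.png",env.snapshot("wrist")[:,:,::-1])
C=env.calibration('wrist')
M=C['camera_from_world'];p=M[:3,:3]@[456,278,171]+M[:3,3];print(p[:2]/p[2]*C['fx']+[C['cx'],C['cy']],p[2],C['fx'])
Q=tilt(20)
rows([(np.array([456,276,171]),Q)],[10])
E
```

```text
2.15 [453.2 -18.9 268.1] [[ 0.   1.   0. ]
 [ 1.  -0.   0.2]
 [ 0.2  0.  -1. ]] [-12.8  -8.5  87.6   9.5 102.6 -10.3]
[ 322.1 -218.7] 209.6967866586592 350.63353277216555
[{"x": 27.5, "y": 0.1, "z": 16.5, "wx": 0.001, "wy": 0.018}, {"x": 27.2, "y": 0.1, "z": 17.0, "wx": 0.001, "wy": 0.018}, {"x": 26.9, "y": 0.1, "z": 17.5, "wx": 0.001, "wy": 0.018}, {"x": 26.5, "y": 0.1, "z": 18.0, "wx": 0.001, "wy": 0.018}, {"x": 26.2, "y": 0.2, "z": 18.5, "wx": 0.001, "wy": 0.018}, {"x": 25.9, "y": 0.2, "z": 18.9, "wx": 0.001, "wy": 0.018}, {"x": 25.5, "y": 0.2, "z": 19.4, "wx": 0.001, "wy": 0.018}, {"x": 25.2, "y": 0.2, "z": 19.9, "wx": 0.001, "wy": 0.018}, {"x": 24.8, "y": 0.2, "z": 20.3, "wx": 0.001, "wy": 0.018}, {"x": 24.4, "y": 0.2, "z": 20.8, "wx": 0.001, "wy": 0.018}]
```

View pics/w2.png

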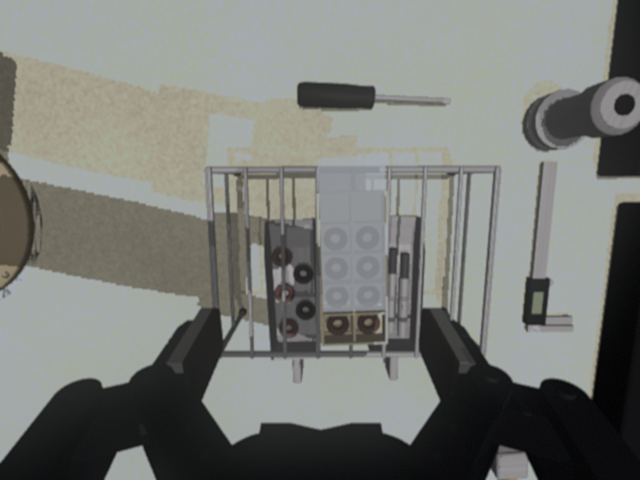

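All six keys are needed in every row. This wrist view shows the insert tray's pull at (297,370) and the mill pull at (392,368).

Call:
jog_arm --rows '[{"x":26,"y":0,"z":8,"wx":0,"wy":0.017,"wz":0},{"x":26,"y":0,"z":8,"wx":0,"wy":0.017,"wz":0},{"x":26,"y":0,"z":8,"wx":0,"wy":0.017,"wz":0},{"x":26,"y":0,"z":9,"wx":0,"wy":0.017,"wz":0},{"x":25,"y":0,"z":9,"wx":0,"wy":0.017,"wz":0},{"x":25,"y":0,"z":10,"wx":0,"wy":0.017,"wz":0},{"x":25,"y":0,"z":10,"wx":0,"wy":0.017,"wz":0},{"x":25,"y":0,"z":10,"wx":0,"wy":0.017,"wz":0},{"x":25,"y":0,"z":11,"wx":0,"wy":0.017,"wz":0},{"x":24,"y":0,"z":11,"wx":0,"wy":0.017,"wz":0}]'

```text
time: 3.2
tool_pos: [456.8, 249.3, 236.4]
tool_rot: [[0.011, 1.0, 0.005], [0.944, -0.012, 0.329], [0.329, 0.001, -0.944]]
force: [-0.1, -0.9, 0.2]
opening: 85.4
gripper_force: 0.0
```

```bash
python3 - <<'E'
from h import *
s=env.sense();print(s['time'],s['tool_pos'],s['q'])
im=env.snapshot("wrist")[:,:,::-1];C=env.calibration('wrist');print(C['camera_from_world'])
cv2.imwrite("pics/w3.png",im)
for P in([456,278,171],[456,316,198]):
    M=C['camera_from_world'];p=M[:3,:3]@P+M[:3,3];print(p[:2]/p[2]*C['fx']+[C['cx'],C['cy']],p[2])
rows([(np.array([456,276,171]),tilt(20))],[10])
E
```

```text
3.2 [456.8 249.3 236.4] [14.7 -3.9 88.3 18.5 90.2 16.3]
[[   1.    -0.    -0.  -453. ]
 [  -0.    -1.    -0.   290.5]
 [  -0.     0.    -1.   397.4]
 [   0.     0.     0.     1. ]]
[320.  249.1] 226.30838484137854
[319.1 183.7] 199.32634459373003
[{"x": 0.2, "z": 8.8, "wy": 0.001, "wz": -0.001}, {"x": 0.2, "z": 8.8, "wy": 0.001, "wz": -0.001}, {"x": 0.1, "z": 8.8, "wy": 0.001, "wz": -0.001}, {"x": 0.1, "z": 8.8, "wy": 0.001, "wz": -0.001}, {"x": 0.1, "z": 8.8, "wy": 0.001, "wz": -0.001}, {"x": 0.1, "z": 8.8, "wy": 0.001, "wz": -0.001}, {"x": 0.1, "z": 8.8, "wy": 0.001, "wz": -0.001}, {"x": 0.1, "z": 8.8, "wy": 0.001, "wz": -0.001}, {"x": 0.1, "z": 8.8, "wy": 0.001, "wz": -0.001}, {"x": 0.1, "z": 8.8, "wy": 0.001, "wz": -0.001}]
```

View pics/w3.png

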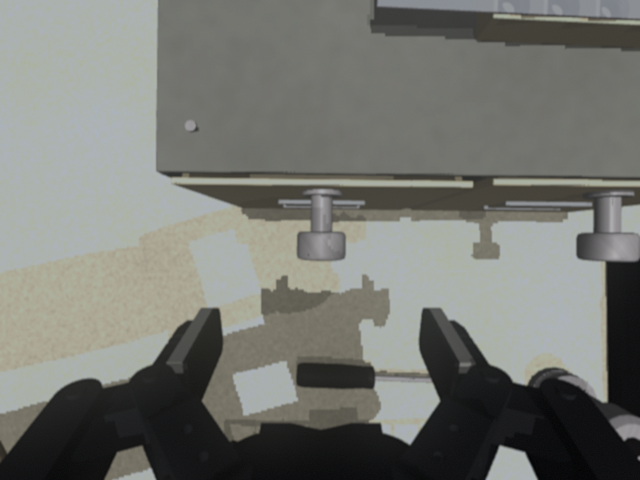

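The wrist view shows the near knob head at (321,246), about 3 px from the prediction. That puts the knob at (456.5,279.5), so the hinge is at y≈318.5. Now I'll advance, close, and plan the arc.

Call:
jog_arm --rows '[{"x":1,"y":0,"z":10,"wx":0,"wy":0,"wz":0},{"x":1,"y":0,"z":10,"wx":0,"wy":0,"wz":0},{"x":1,"y":0,"z":10,"wx":0,"wy":0,"wz":0},{"x":0,"y":0,"z":10,"wx":0,"wy":0,"wz":0},{"x":0,"y":0,"z":10,"wx":0,"wy":0,"wz":0},{"x":0,"y":0,"z":10,"wx":0,"wy":0,"wz":0},{"x":0,"y":0,"z":10,"wx":0,"wy":0,"wz":0},{"x":0,"y":0,"z":10,"wx":0,"wy":0,"wz":0},{"x":0,"y":0,"z":8,"wx":0,"wy":0,"wz":0},{"x":0,"y":0,"z":0,"wx":0,"wy":0,"wz":0}]'

```text
time: 4.25
tool_pos: [456.9, 280.2, 153.4]
tool_rot: [[0.011, 1.0, 0.004], [0.945, -0.012, 0.328], [0.328, -0.0, -0.945]]
force: [0.6, 0.3, -0.0]
opening: 84.9
gripper_force: 0.0
```

Call:
jog_arm --rows '[{"x":0,"y":0,"z":0,"wx":0,"wy":0,"wz":0},{"x":0,"y":0,"z":0,"wx":0,"wy":0,"wz":0},{"x":0,"y":0,"z":0,"wx":0,"wy":0,"wz":0},{"x":0,"y":0,"z":0,"wx":0,"wy":0,"wz":0},{"x":0,"y":0,"z":0,"wx":0,"wy":0,"wz":0},{"x":0,"y":0,"z":0,"wx":0,"wy":0,"wz":0},{"x":0,"y":0,"z":0,"wx":0,"wy":0,"wz":0},{"x":0,"y":0,"z":0,"wx":0,"wy":0,"wz":0},{"x":0,"y":0,"z":0,"wx":0,"wy":0,"wz":0},{"x":0,"y":0,"z":0,"wx":0,"wy":0,"wz":0}]' --grip 20 --newtons 40

```text
time: 5.25
tool_pos: [457.5, 280.2, 155.6]
tool_rot: [[0.011, 1.0, 0.006], [0.944, -0.012, 0.329], [0.329, 0.002, -0.944]]
force: [-3.7, -2.0, 5.5]
opening: 30.4
gripper_force: 39.7
```

```bash
python3 - <<'E'
from h import *
s=env.sense();print(s['time'],s['tool_pos'],s['force'],s['opening'],s['gripper_force'],s['q'])
# rotate grasp pose rigidly-ish about the hinge (world x axis), tilt growing 20->45
g0=np.array(s['tool_pos'])-19*np.array(s['tool_rot'])[:,2]; h=np.array([g0[0],318.5,14])
way=[]
for a in np.linspace(0,.77,9)[1:]:
    way.append((h+Ro.from_rotvec([a,0,0]).apply(g0-h), tilt(np.degrees(Ro.from_rotvec([0,0,0]).magnitude())+20+25*a/.77)))
p,R=rows(way,[2]*8+[] ); print(p)
E
```

```text
5.25 [457.5 280.2 155.6] [-3.7 -2.   5.5] 30.408067344483925 39.69643414020538 [18.1  0.6 93.2 18.4 80.2 16.6]
[{"x": -7.3, "z": -0.1, "wx": 0.003, "wy": 0.034, "wz": -0.005}, {"x": -7.3, "z": -0.4, "wx": 0.003, "wy": 0.034, "wz": -0.005}, {"x": -7.4, "z": 0.1, "wy": 0.027}, {"x": -7.4, "z": -0.1, "wy": 0.027}, {"x": -7.4, "z": 0.4, "wy": 0.027}, {"x": -7.4, "z": 0.2, "wy": 0.027}, {"x": -7.4, "z": 0.8, "wy": 0.027}, {"x": -7.4, "z": 0.6, "wy": 0.027}, {"x": -7.4, "z": 1.1, "wy": 0.027}, {"x": -7.4, "z": 0.9, "wy": 0.027}]
[{"x": -7.3, "z": 1.4, "wy": 0.027}, {"x": -7.4, "z": 1.2, "wy": 0.027}, {"x": -7.3, "z": 1.7, "wy": 0.027}, {"x": -7.3, "z": 1.5, "wy": 0.027}, {"x": -7.2, "z": 2.1, "wy": 0.027}, {"x": -7.2, "z": 1.9, "wy": 0.027}]
[457.4 188.9  84.1]
```

Call:
jog_arm --rows '[{"x":-7,"y":0,"z":0,"wx":0,"wy":0.03,"wz":0},{"x":-7,"y":0,"z":0,"wx":0,"wy":0.03,"wz":0},{"x":-7,"y":0,"z":0,"wx":0,"wy":0.03,"wz":0},{"x":-7.5,"y":0,"z":0,"wx":0,"wy":0.03,"wz":0},{"x":-7.5,"y":0,"z":0.3,"wx":0,"wy":0.03,"wz":0},{"x":-7.5,"y":0,"z":0.3,"wx":0,"wy":0.03,"wz":0},{"x":-7.5,"y":0,"z":0.7,"wx":0,"wy":0.03,"wz":0},{"x":-7.5,"y":0,"z":0.7,"wx":0,"wy":0.03,"wz":0},{"x":-7.5,"y":0,"z":1,"wx":0,"wy":0.03,"wz":0},{"x":-7.5,"y":0,"z":1,"wx":0,"wy":0.03,"wz":0}]'

```text
time: 6.25
tool_pos: [456.0, 217.3, 119.6]
tool_rot: [[0.007, 1.0, 0.007], [0.803, -0.01, 0.595], [0.595, 0.001, -0.803]]
force: [-12.1, -6.0, 12.9]
opening: 30.5
gripper_force: 40.7
```

```bash
python3 - <<'E'
from h import *
s=env.sense();print(s['time'],s['tool_pos'],s['force'],s['opening'],s['gripper_force'],s['q'])
g0=np.array([457.4,274,173.5]);h=np.array([457.4,318.5,14])
g=np.array(s['tool_pos'])-19*np.array(s['tool_rot'])[:,2]; r=g-h; a0=np.arctan2(-r[1],r[2])-np.arctan2(44.5,159.5);print('angle',a0,np.linalg.norm(r))
way=[(h+Ro.from_rotvec([a,0,0]).apply(g0-h), tilt(t)) for a,t in zip(np.linspace(a0,.78,5)[1:],np.linspace(38,46,5)[1:])]
p,R=rows(way,[2]*4); print(p)
E
```

```text
6.25 [456.  217.3 119.6] [-12.1  -6.   12.9] 30.50122381902729 40.6781941652298 [  1.7  -0.7 103.6  37.4  78.3  -6. ]
angle 0.4775481610888869 165.17363002320346
[{"x": -5.6, "y": 0.7, "z": 0.7, "wx": 0.003, "wy": 0.03, "wz": -0.003}, {"x": -5.7, "y": 0.7, "z": 0.5, "wx": 0.003, "wy": 0.03, "wz": -0.003}, {"x": -5.8, "z": 1.0, "wy": 0.017}, {"x": -5.9, "z": 0.9, "wy": 0.017}, {"x": -5.8, "z": 1.3, "wy": 0.017}, {"x": -5.8, "z": 1.2, "wy": 0.017}, {"x": -5.7, "z": 1.5, "wy": 0.017}, {"x": -5.8, "z": 1.4, "wy": 0.017}]
[457.4 188.4  82.9]
```

Call:
jog_arm --rows '[{"x":-6,"y":0.5,"z":0.7,"wx":0,"wy":0.03,"wz":0},{"x":-6,"y":0.5,"z":0.7,"wx":0,"wy":0.03,"wz":0},{"x":-6,"y":0.5,"z":1,"wx":0,"wy":0.02,"wz":0},{"x":-6,"y":0,"z":1,"wx":0,"wy":0.02,"wz":0},{"x":-6,"y":0,"z":1.3,"wx":0,"wy":0.015,"wz":0},{"x":-6,"y":0,"z":1.3,"wx":0,"wy":0.015,"wz":0},{"x":-6,"y":0,"z":1.5,"wx":0,"wy":0.015,"wz":0},{"x":-6,"y":0,"z":1.5,"wx":0,"wy":0.015,"wz":0},{"x":-3,"y":0,"z":1,"wx":0,"wy":0,"wz":0},{"x":0,"y":0,"z":0,"wx":0,"wy":0,"wz":0}]'

```text
time: 7.25
tool_pos: [455.3, 189.5, 82.3]
tool_rot: [[0.003, 1.0, 0.0], [0.691, -0.002, 0.723], [0.723, -0.002, -0.691]]
force: [-26.7, 9.9, 37.5]
opening: 30.6
gripper_force: 37.8
```

```bash
python3 - <<'E'
from h import *
s=env.sense();print(s['time'],s['tool_pos'],s['force'],s['opening'],s['gripper_force'],s['q'])
h=np.array([457.4,318.5,14])
R=np.array(s['tool_rot']);g=np.array(s['tool_pos'])-19*R[:,2]; r=g-h; a0=np.arctan2(-r[1],r[2])-np.arctan2(44.5,159.5);print('angle',a0,np.linalg.norm(r))
E
```

```text
7.25 [455.3 189.5  82.3] [-26.7   9.9  37.5] 30.592245716576905 37.833112478256226 [ -6.3   5.2 106.4  47.   79.6 -19.9]
angle 0.780344012876258 164.36510408039987
```

Call:
jog_arm --rows '[{"x":0,"y":0,"z":0,"wx":0,"wy":0,"wz":0},{"x":0,"y":0,"z":0,"wx":0,"wy":0,"wz":0},{"x":0,"y":0,"z":0,"wx":0,"wy":0,"wz":0},{"x":0,"y":0,"z":-8,"wx":0,"wy":0,"wz":0},{"x":0,"y":0,"z":-15,"wx":0,"wy":0,"wz":0},{"x":0,"y":0,"z":-20,"wx":0,"wy":0,"wz":0},{"x":0,"y":0,"z":-25,"wx":0,"wy":0,"wz":0},{"x":0,"y":0,"z":-25,"wx":0,"wy":0,"wz":0},{"x":0,"y":0,"z":-25,"wx":0,"wy":0,"wz":0},{"x":0,"y":0,"z":-25,"wx":0,"wy":0,"wz":0}]' --grip 85

```text
time: 8.25
tool_pos: [456.5, 82.1, 178.2]
tool_rot: [[0.007, 1.0, 0.011], [0.701, -0.013, 0.713], [0.713, 0.002, -0.701]]
force: [0.3, 0.4, -0.9]
opening: 85.0
gripper_force: 0.0
```

```bash
python3 - <<'E'
from h import *
s=env.sense();print(s['time'],s['tool_pos'],s['force'],s['q'])
T=env.calibration('top')
im=env.snapshot('top')[:,:,::-1];cv2.imwrite('pics/t2.png',im)
# approx. pull from w2.png at recorded pose: camera looks straight down like w3; reuse offset
p,R=rows([([440,0,270],tilt(15)),([423,-190,130],R0)],[8,12]);print(p)
E
```

```text
8.25 [456.5  82.1 178.2] [ 0.3  0.4 -0.9] [-19.1  -0.9 100.1  43.   96.2 -19.6]
[{"x": -0.3, "y": -2.0, "z": -12.9, "wx": 0.002, "wy": -0.066, "wz": -0.001}, {"x": -1.2, "y": -2.1, "z": -12.9, "wx": 0.002, "wy": -0.066, "wz": -0.001}, {"x": -2.0, "y": -2.1, "z": -12.8, "wx": 0.002, "wy": -0.066, "wz": -0.001}, {"x": -2.9, "y": -2.1, "z": -12.6, "wx": 0.002, "wy": -0.066, "wz": -0.001}, {"x": -3.7, "y": -2.1, "z": -12.4, "wx": 0.002, "wy": -0.066, "wz": -0.001}, {"x": -4.5, "y": -2.2, "z": -12.1, "wx": 0.002, "wy": -0.066, "wz": -0.001}, {"x": -5.3, "y": -2.2, "z": -11.8, "wx": 0.002, "wy": -0.066, "wz": -0.001}, {"x": -6.1, "y": -2.2, "z": -11.4, "wx": 0.002, "wy": -0.066, "wz": -0.001}, {"x": -18.7, "y": -1.4, "z": 7.1, "wy": -0.022}, {"x": -18.6, "y": -1.4, "z": 7.5, "wy": -0.022}]
[{"x": -18.4, "y": -1.4, "z": 7.9, "wy": -0.022}, {"x": -18.2, "y": -1.4, "z": 8.3, "wy": -0.022}, {"x": -18.0, "y": -1.4, "z": 8.7, "wy": -0.022}, {"x": -17.8, "y": -1.4, "z": 9.1, "wy": -0.022}, {"x": -17.6, "y": -1.4, "z": 9.5, "wy": -0.022}, {"x": -17.4, "y": -1.4, "z": 9.9, "wy": -0.022}, {"x": -17.2, "y": -1.4, "z": 10.3, "wy": -0.022}, {"x": -17.0, "y": -1.4, "z": 10.6, "wy": -0.022}, {"x": -16.7, "y": -1.4, "z": 11.0, "wy": -0.022}, {"x": -16.5, "y": -1.4, "z": 11.4, "wy": -0.022}]
[ 423. -190.  111.]
```

Call:
jog_arm --rows '[{"x":0,"y":-2,"z":-13,"wx":0,"wy":-0.066,"wz":0},{"x":-1,"y":-2,"z":-13,"wx":0,"wy":-0.066,"wz":0},{"x":-2,"y":-2,"z":-13,"wx":0,"wy":-0.066,"wz":0},{"x":-3,"y":-2,"z":-13,"wx":0,"wy":-0.066,"wz":0},{"x":-4,"y":-2,"z":-12,"wx":0,"wy":-0.066,"wz":0},{"x":-5,"y":-2,"z":-12,"wx":0,"wy":-0.066,"wz":0},{"x":-5,"y":-2,"z":-12,"wx":0,"wy":-0.066,"wz":0},{"x":-6,"y":-2,"z":-11,"wx":0,"wy":-0.066,"wz":0},{"x":-19,"y":-1,"z":7,"wx":0,"wy":-0.022,"wz":0},{"x":-19,"y":-1,"z":7,"wx":0,"wy":-0.022,"wz":0}]'

```text
time: 9.3
tool_pos: [437.4, -26.0, 225.1]
tool_rot: [[0.01, 1.0, 0.006], [0.976, -0.011, 0.219], [0.219, 0.004, -0.976]]
force: [0.1, -0.7, -0.0]
opening: 84.8
gripper_force: 0.0
```

Call:
jog_arm --rows '[{"x":-18,"y":-1,"z":8,"wx":0,"wy":-0.022,"wz":0},{"x":-18,"y":-1,"z":8,"wx":0,"wy":-0.022,"wz":0},{"x":-18,"y":-2,"z":9,"wx":0,"wy":-0.022,"wz":0},{"x":-18,"y":-1,"z":9,"wx":0,"wy":-0.022,"wz":0},{"x":-18,"y":-2,"z":9,"wx":0,"wy":-0.022,"wz":0},{"x":-17,"y":-1,"z":10,"wx":0,"wy":-0.022,"wz":0},{"x":-17,"y":-2,"z":10,"wx":0,"wy":-0.022,"wz":0},{"x":-17,"y":-1,"z":10,"wx":0,"wy":-0.022,"wz":0},{"x":-17,"y":-2,"z":11,"wx":0,"wy":-0.022,"wz":0},{"x":-16,"y":-1,"z":11,"wx":0,"wy":-0.022,"wz":0}]'

```text
time: 10.3
tool_pos: [421.0, -187.9, 107.8]
tool_rot: [[0.012, 1.0, 0.002], [1.0, -0.012, 0.001], [0.001, 0.002, -1.0]]
force: [-0.2, 0.3, -0.8]
opening: 85.1
gripper_force: 0.0
```

```bash
python3 - <<'E'
from h import *
s=env.sense();print(s['time'],s['tool_pos'],s['tool_rot'],s['force'],s['q'])
C=env.calibration('wrist');im=env.snapshot('wrist')[:,:,::-1];t=cv2.imread('pics/t2.png')[150:350,130:400]
t=cv2.resize(t,None,fx=540/270*1.0,fy=2);t=np.clip(255*(t/255.)**.6*1.15,0,255).astype(np.uint8)
cv2.imwrite('pics/w4.png',im)
w=cv2.resize(im,(320,240));v=np.zeros((400,860,3),np.uint8)
c=np.zeros((600,640,3),np.uint8);c[:480]=im;c[480:]=0
out=np.zeros((600,800,3),np.uint8);out[:360,:480]=cv2.resize(im,(480,360));out[360:,:324]=cv2.resize(t,(324,240));cv2.imwrite('pics/c4.png',im)
M=C['camera_from_world']
for P in([421,-203,37],[421,-168,37],[449,-166,42],[393,-166,42]):
    p=M[:3,:3]@P+M[:3,3];print(p[:2]/p[2]*C['fx']+[C['cx'],C['cy']],p[2])
E
```

```text
10.3 [ 421.  -187.9  107.8] [[ 0.  1.  0.]
 [ 1. -0.  0.]
 [ 0.  0. -1.]] [-0.2  0.3 -0.8] [-28.7  -3.  100.6   0.1  82.4 -28. ]
[320.8 274.7] 233.5333613120599
[320.1 224.5] 222.0054519745628
[365.4 223.2] 216.54260589632347
[274.7 224.3] 216.70885598253028
```

View pics/c4.png

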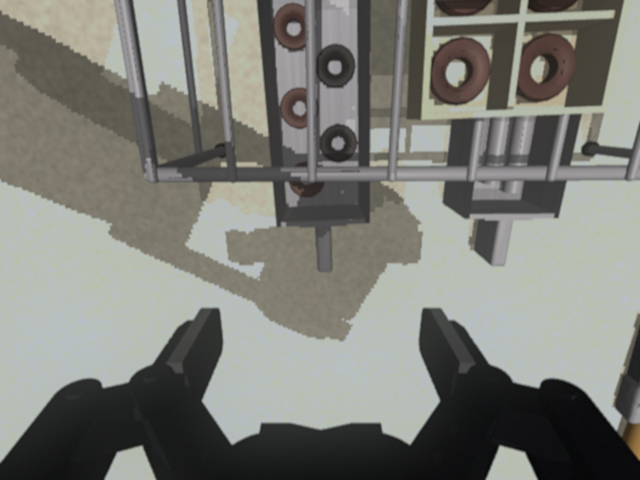

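The pull top is at (323, 225–270), so x≈423, and the tray sits where it was computed. I'll go down and grip.

Call:
jog_arm --rows '[{"x":0,"y":2,"z":12,"wx":0,"wy":0,"wz":0},{"x":0,"y":0,"z":12,"wx":0,"wy":0,"wz":0},{"x":0,"y":0,"z":12,"wx":0,"wy":0,"wz":0},{"x":-1,"y":0,"z":12,"wx":0,"wy":0,"wz":0},{"x":-1,"y":0,"z":12,"wx":0,"wy":0,"wz":0},{"x":0,"y":0,"z":12,"wx":0,"wy":0,"wz":0},{"x":0,"y":0,"z":12,"wx":0,"wy":0,"wz":0},{"x":0,"y":0,"z":10,"wx":0,"wy":0,"wz":0},{"x":0,"y":0,"z":7,"wx":0,"wy":0,"wz":0},{"x":0,"y":0,"z":0,"wx":0,"wy":0,"wz":0}]'

```text
time: 11.35
tool_pos: [423.1, -188.0, 6.6]
tool_rot: [[0.012, 1.0, 0.0], [1.0, -0.012, 0.004], [0.004, 0.0, -1.0]]
force: [0.5, -0.6, 0.1]
opening: 84.8
gripper_force: 0.0
```

Call:
jog_arm --rows '[{"x":0,"y":0,"z":0,"wx":0,"wy":0,"wz":0},{"x":0,"y":0,"z":0,"wx":0,"wy":0,"wz":0},{"x":0,"y":0,"z":0,"wx":0,"wy":0,"wz":0},{"x":0,"y":0,"z":0,"wx":0,"wy":0,"wz":0},{"x":0,"y":0,"z":0,"wx":0,"wy":0,"wz":0},{"x":0,"y":0,"z":0,"wx":0,"wy":0,"wz":0},{"x":0,"y":0,"z":0,"wx":0,"wy":0,"wz":0},{"x":0,"y":0,"z":0,"wx":0,"wy":0,"wz":0},{"x":0,"y":0,"z":0,"wx":0,"wy":0,"wz":0},{"x":0,"y":0,"z":0,"wx":0,"wy":0,"wz":0}]' --grip 2 --newtons 30

```text
time: 12.35
tool_pos: [423.7, -188.4, 8.0]
tool_rot: [[0.012, 1.0, 0.002], [1.0, -0.012, 0.002], [0.002, 0.002, -1.0]]
force: [-2.5, 0.4, 6.1]
opening: 9.2
gripper_force: 29.9
```

Call:
jog_arm --rows '[{"x":-2,"y":0,"z":0,"wx":0,"wy":0,"wz":0},{"x":-5,"y":0,"z":0,"wx":0,"wy":0,"wz":0},{"x":-8,"y":0,"z":0,"wx":0,"wy":0,"wz":0},{"x":-10,"y":0,"z":0,"wx":0,"wy":0,"wz":0},{"x":-10,"y":0,"z":0,"wx":0,"wy":0,"wz":0},{"x":-10,"y":0,"z":0,"wx":0,"wy":0,"wz":0},{"x":-10,"y":0,"z":0,"wx":0,"wy":0,"wz":0},{"x":-10,"y":0,"z":0,"wx":0,"wy":0,"wz":0},{"x":-10,"y":0,"z":0,"wx":0,"wy":0,"wz":0},{"x":-10,"y":0,"z":0,"wx":0,"wy":0,"wz":0}]'

```text
time: 13.35
tool_pos: [423.3, -273.0, 8.0]
tool_rot: [[0.012, 1.0, 0.003], [1.0, -0.012, 0.004], [0.004, 0.003, -1.0]]
force: [0.3, 4.7, 6.5]
opening: 9.3
gripper_force: 30.1
```

Call:
jog_arm --rows '[{"x":-10,"y":0,"z":0,"wx":0,"wy":0,"wz":0},{"x":-10,"y":0,"z":0,"wx":0,"wy":0,"wz":0},{"x":-10,"y":0,"z":0,"wx":0,"wy":0,"wz":0},{"x":-10,"y":0,"z":0,"wx":0,"wy":0,"wz":0},{"x":-10,"y":0,"z":0,"wx":0,"wy":0,"wz":0},{"x":-10,"y":0,"z":0,"wx":0,"wy":0,"wz":0},{"x":-10,"y":0,"z":0,"wx":0,"wy":0,"wz":0},{"x":-7,"y":0,"z":0,"wx":0,"wy":0,"wz":0},{"x":-4,"y":0,"z":0,"wx":0,"wy":0,"wz":0},{"x":0,"y":0,"z":0,"wx":0,"wy":0,"wz":0}]'

```text
time: 14.35
tool_pos: [422.4, -354.6, 8.0]
tool_rot: [[0.012, 1.0, 0.004], [1.0, -0.012, 0.002], [0.002, 0.004, -1.0]]
force: [0.2, 0.6, 6.0]
opening: 9.6
gripper_force: 30.0
```

Call:
jog_arm --rows '[{"x":0,"y":0,"z":0,"wx":0,"wy":0,"wz":0},{"x":0,"y":0,"z":0,"wx":0,"wy":0,"wz":0},{"x":0,"y":0,"z":0,"wx":0,"wy":0,"wz":0},{"x":0,"y":0,"z":0,"wx":0,"wy":0,"wz":0},{"x":0,"y":0,"z":0,"wx":0,"wy":0,"wz":0},{"x":0,"y":0,"z":-15,"wx":0,"wy":0,"wz":0},{"x":0,"y":0,"z":-20,"wx":0,"wy":0,"wz":0},{"x":0,"y":0,"z":-20,"wx":0,"wy":0,"wz":0},{"x":0,"y":0,"z":-20,"wx":0,"wy":0,"wz":0},{"x":0,"y":0,"z":-15,"wx":0,"wy":0,"wz":0}]' --grip 85

```text
time: 15.35
tool_pos: [421.9, -355.0, 100.0]
tool_rot: [[0.012, 1.0, 0.004], [1.0, -0.012, 0.001], [0.001, 0.004, -1.0]]
force: [0.6, 0.2, 0.9]
opening: 84.8
gripper_force: 0.0
```

```bash
python3 - <<'E'
from h import *
s=env.sense();print(s['time'],s['tool_pos'],s['force'],s['q'])
C=env.calibration('wrist');im=env.snapshot('wrist')[:,:,::-1];cv2.imwrite('pics/c5.png',im)
M=C['camera_from_world']
for n,P in(('pulltip',[421,-364,37]),('end',[421,-329,42]),('lip corners',[450,-169,22]),('',[392,-169,22])):
    p=M[:3,:3]@P+M[:3,3];print(n,p[:2]/p[2]*C['fx']+[C['cx'],C['cy']],p[2])
E
```

```text
15.35 [ 421.9 -355.   100. ] [0.6 0.2 0.9] [-44.   11.7  85.9   0.2  82.2 -43.3]
pulltip [319.1 271.4] 224.22538216354639
end [318.2 221. ] 207.96960786262426
lip corners [ 371.9 -100.5] 174.09874629502627
 [255.1 -98.9] 174.14159602821312
```

View pics/c5.png

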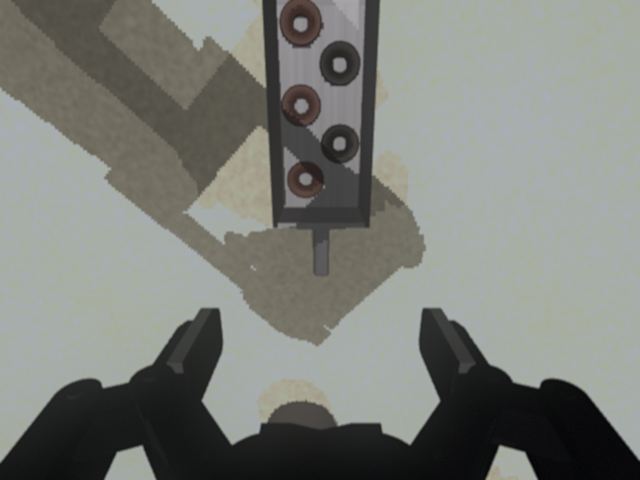

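The tray is clear of the rack: pull at (321,228–275), corners at u=273..369, so its centre is about (422,-251) with all five inserts inside. Now I'll grip it by the middle.

Call:
jog_arm --rows '[{"x":25,"y":0,"z":0,"wx":0,"wy":0,"wz":0},{"x":25,"y":0,"z":0,"wx":0,"wy":0,"wz":0},{"x":25,"y":0,"z":0,"wx":0,"wy":0,"wz":0},{"x":25,"y":0,"z":0,"wx":0,"wy":0,"wz":0},{"x":2,"y":0,"z":20,"wx":0,"wy":0,"wz":0},{"x":0,"y":0,"z":20,"wx":0,"wy":0,"wz":0},{"x":0,"y":0,"z":20,"wx":0,"wy":0,"wz":0},{"x":0,"y":0,"z":20,"wx":0,"wy":0,"wz":0},{"x":0,"y":0,"z":15,"wx":0,"wy":0,"wz":0},{"x":0,"y":0,"z":0,"wx":0,"wy":0,"wz":0}]'

```text
time: 16.4
tool_pos: [421.4, -251.3, 0.3]
tool_rot: [[0.012, 1.0, -0.002], [1.0, -0.012, 0.005], [0.005, -0.002, -1.0]]
force: [-0.2, 0.0, -0.5]
opening: 85.3
gripper_force: 0.0
```

Call:
jog_arm --rows '[{"x":0,"y":0,"z":0,"wx":0,"wy":0,"wz":0},{"x":0,"y":0,"z":0,"wx":0,"wy":0,"wz":0},{"x":0,"y":0,"z":0,"wx":0,"wy":0,"wz":0},{"x":0,"y":0,"z":0,"wx":0,"wy":0,"wz":0},{"x":0,"y":0,"z":0,"wx":0,"wy":0,"wz":0},{"x":0,"y":0,"z":0,"wx":0,"wy":0,"wz":0},{"x":0,"y":0,"z":0,"wx":0,"wy":0,"wz":0},{"x":0,"y":0,"z":0,"wx":0,"wy":0,"wz":0},{"x":0,"y":0,"z":0,"wx":0,"wy":0,"wz":0},{"x":0,"y":0,"z":0,"wx":0,"wy":0,"wz":0}]' --grip 45 --newtons 80

```text
time: 17.4
tool_pos: [423.8, -252.8, 4.0]
tool_rot: [[0.012, 1.0, 0.004], [1.0, -0.012, 0.001], [0.001, 0.004, -1.0]]
force: [-0.0, 0.2, 6.8]
opening: 56.8
gripper_force: 87.1
```

```bash
python3 - <<'E'
from h import *
s=env.sense();print(s['time'],s['tool_pos'],s['tool_rot'],s['force'],s['opening'],s['gripper_force'],s['q'])
E
```

```text
17.4 [ 423.8 -252.8    4. ] [[ 0.  1.  0.]
 [ 1. -0.  0.]
 [ 0.  0. -1.]] [-0.   0.2  6.8] 56.83601999640708 87.12369918823242 [-35.2  10.  100.    0.2  69.8 -34.6]
```

Call:
jog_arm --rows '[{"x":0,"y":0,"z":-5,"wx":0,"wy":0,"wz":0},{"x":0,"y":0,"z":-12,"wx":0,"wy":0,"wz":0},{"x":0,"y":0,"z":-20,"wx":0,"wy":0,"wz":0},{"x":0,"y":0,"z":-30,"wx":0,"wy":0,"wz":0},{"x":0,"y":0,"z":-40,"wx":0,"wy":0,"wz":0},{"x":0,"y":0,"z":-45,"wx":0,"wy":0,"wz":0},{"x":0,"y":0,"z":-45,"wx":0,"wy":0,"wz":0},{"x":0,"y":0,"z":-40,"wx":0,"wy":0,"wz":0},{"x":0,"y":0,"z":-28,"wx":0,"wy":0,"wz":0},{"x":0,"y":0,"z":-15,"wx":0,"wy":0,"wz":0}]'

```text
time: 18.4
tool_pos: [422.3, -253.1, 285.6]
tool_rot: [[0.012, 1.0, 0.005], [1.0, -0.012, 0.001], [0.001, 0.005, -1.0]]
force: [0.5, 1.5, -5.4]
opening: 57.0
gripper_force: 90.5
```

```bash
cat >> h.py <<'E'
def prow(q,Q,wts,dec=0):
    "one leg to TCP pose (q,Q) with per-row weights (ramped speed)"
    s=env.sense();p,R=np.array(s['tool_pos']),np.array(s['tool_rot']);wts=np.array(wts,float);wts/=wts.sum()
    w=Ro.from_matrix(R.T@Q).as_rotvec();d=np.array(q)-p
    for i,k in enumerate(wts):
        sh=R.T@(d*k);print(*np.round(sh,1),'|',*np.round(w*k,3),'' if (i+1)%10 else '\n----')
        R=R@Ro.from_rotvec(w*k).as_matrix()
E
python3 - <<'E'
from h import *
s=env.sense();print(s['time'],s['tool_pos'],s['tool_rot'],s['force'],s['opening'],s['gripper_force'],s['q'])
Rb=np.array([[-1,0,0],[0,1,0],[0,0,-1.]])
prow([570,255,288],Rb,[1,2,3,4,5]+[5.5]*10+[5,4,3,2,1])
E
```

```text
18.4 [ 422.3 -253.1  285.6] [[ 0.  1.  0.]
 [ 1. -0.  0.]
 [ 0.  0. -1.]] [ 0.5  1.5 -5.4] 56.96434621110988 90.45220255851746 [-35.3  -2.9  80.    0.2 102.7 -34.6]
6.0 1.7 -0.0 | 0.0 0.0 -0.019 
11.9 3.6 -0.0 | 0.0 0.0 -0.037 
17.7 6.0 -0.0 | 0.0 0.0 -0.056 
23.1 9.3 -0.1 | 0.0 0.0 -0.074 
27.9 13.7 -0.1 | 0.0 0.0 -0.093 
29.2 17.9 -0.1 | 0.0 0.0 -0.102 
27.2 20.8 -0.1 | 0.0 0.0 -0.102 
24.9 23.5 -0.1 | 0.0 0.0 -0.102 
22.4 25.9 -0.1 | 0.0 0.0 -0.102 
19.6 28.0 -0.1 | 0.0 0.0 -0.102 
----
16.7 29.9 -0.1 | 0.0 0.0 -0.102 
13.5 31.5 -0.1 | 0.0 0.0 -0.102 
10.2 32.7 -0.1 | 0.0 0.0 -0.102 
6.8 33.5 -0.1 | 0.0 0.0 -0.102 
3.4 34.1 -0.1 | 0.0 0.0 -0.102 
-0.1 31.1 -0.1 | 0.0 0.0 -0.093 
-2.4 24.8 -0.1 | 0.0 0.0 -0.074 
-3.2 18.4 -0.1 | 0.0 0.0 -0.056 
-2.8 12.1 -0.1 | 0.0 0.0 -0.037 
-1.6 6.0 -0.0 | 0.0 0.0 -0.019 
----
```

Call:
jog_arm --rows '[{"x":6,"y":2,"z":0,"wx":0,"wy":0,"wz":-0.02},{"x":12,"y":4,"z":0,"wx":0,"wy":0,"wz":-0.035},{"x":18,"y":6,"z":0,"wx":0,"wy":0,"wz":-0.055},{"x":23,"y":9,"z":0,"wx":0,"wy":0,"wz":-0.075},{"x":28,"y":14,"z":0,"wx":0,"wy":0,"wz":-0.093},{"x":29,"y":18,"z":0,"wx":0,"wy":0,"wz":-0.1},{"x":27,"y":21,"z":0,"wx":0,"wy":0,"wz":-0.102},{"x":25,"y":23,"z":0,"wx":0,"wy":0,"wz":-0.102},{"x":22,"y":26,"z":0,"wx":0,"wy":0,"wz":-0.102},{"x":20,"y":28,"z":0,"wx":0,"wy":0,"wz":-0.102}]'

```text
time: 19.4
tool_pos: [496.9, 3.2, 280.6]
tool_rot: [[-0.704, 0.711, -0.003], [0.711, 0.704, 0.003], [0.004, 0.0, -1.0]]
force: [-0.4, 0.8, -6.8]
opening: 56.9
gripper_force: 90.3
```

Call:
jog_arm --rows '[{"x":17,"y":30,"z":0,"wx":0,"wy":0,"wz":-0.102},{"x":13,"y":31,"z":0,"wx":0,"wy":0,"wz":-0.102},{"x":10,"y":33,"z":0,"wx":0,"wy":0,"wz":-0.102},{"x":7,"y":33,"z":0,"wx":0,"wy":0,"wz":-0.102},{"x":3,"y":34,"z":0,"wx":0,"wy":0,"wz":-0.102},{"x":0,"y":31,"z":0,"wx":0,"wy":0,"wz":-0.093},{"x":-2,"y":25,"z":0,"wx":0,"wy":0,"wz":-0.075},{"x":-3,"y":18,"z":0,"wx":0,"wy":0,"wz":-0.055},{"x":-3,"y":12,"z":0,"wx":0,"wy":0,"wz":-0.035},{"x":-2,"y":6,"z":0,"wx":0,"wy":0,"wz":-0.02}]'

```text
time: 20.4
tool_pos: [572.6, 254.4, 281.9]
tool_rot: [[-1.0, 0.006, -0.002], [0.006, 1.0, 0.001], [0.002, 0.001, -1.0]]
force: [-0.2, -0.4, -6.0]
opening: 57.0
gripper_force: 92.8
```

```bash
cat >> h.py <<'E'
Rb=np.array([[-1,0,0],[0,1,0],[0,0,-1.]])
def pourpose(L,th):
    Q=Ro.from_rotvec([0,-np.radians(th),0]).as_matrix()@Rb
    return np.array(L)-82*Q[:,0]+6.5*Q[:,2],Q
def leg(ways,st=None):
    s=env.sense();p,R=np.array(s['tool_pos']),np.array(s['tool_rot'])
    for i,(q,Q) in enumerate(ways):
        w=Ro.from_matrix(R.T@Q).as_rotvec();print(*np.round(R.T@(q-p),1),'|',*np.round(w,3),'' if (i+1)%10 else '\n---');p,R=q,Q
E
python3 - <<'E'
from h import *
s=env.sense();print(s['time'],s['tool_pos'],s['tool_rot'],s['force'],s['opening'],s['q'])
print(pourpose([488,255,190],60))
cv2.imwrite('pics/w6.png',env.snapshot('wrist')[:,:,::-1])
W=[]
for i in range(1,11):  # approach: tilt 0->20, lip 290->190
    f=i/10;f=f*f*(3-2*f);W.append(pourpose([488,255,292-102*f],20*f))
for i in range(1,21): W.append(pourpose([488,255,190],20+40*i/20))
leg(W)
E
```

```text
20.4 [572.6 254.4 281.9] [[-1.  0. -0.]
 [ 0.  1.  0.]
 [ 0.  0. -1.]] [-0.2 -0.4 -6. ] 57.030882908185426 [ 20.5  19.7  55.6   0.1 104.8 -69.1]
(array([534.6, 255. , 257.8]), array([[-0.5,  0. ,  0.9],
       [ 0. ,  1. ,  0. ],
       [-0.9,  0. , -0.5]]))
2.8 0.5 -1.1 | 0.002 -0.01 -0.005 
-0.1 0.0 5.6 | 0.0 -0.027 0.0 
0.2 0.0 8.2 | 0.0 -0.039 0.0 
0.8 0.0 9.9 | 0.0 -0.047 0.0 
1.6 0.0 10.7 | 0.0 -0.052 0.0 
2.4 0.0 10.6 | 0.0 -0.052 0.0 
2.9 0.0 9.6 | 0.0 -0.047 0.0 
2.9 0.0 7.8 | 0.0 -0.039 0.0 
2.2 0.0 5.2 | 0.0 -0.027 0.0 
0.9 0.0 1.9 | 0.0 -0.01 0.0 
---
-0.2 0.0 -2.9 | 0.0 -0.035 0.0 
-0.2 0.0 -2.9 | 0.0 -0.035 0.0 
-0.2 0.0 -2.9 | 0.0 -0.035 0.0 
-0.2 0.0 -2.9 | 0.0 -0.035 0.0 
-0.2 0.0 -2.9 | 0.0 -0.035 0.0 
-0.2 0.0 -2.9 | 0.0 -0.035 0.0 
-0.2 0.0 -2.9 | 0.0 -0.035 0.0 
-0.2 0.0 -2.9 | 0.0 -0.035 0.0 
-0.2 0.0 -2.9 | 0.0 -0.035 0.0 
-0.2 0.0 -2.9 | 0.0 -0.035 0.0 
---
-0.2 0.0 -2.9 | 0.0 -0.035 0.0 
-0.2 0.0 -2.9 | 0.0 -0.035 0.0 
-0.2 0.0 -2.9 | 0.0 -0.035 0.0 
-0.2 0.0 -2.9 | 0.0 -0.035 0.0 
-0.2 0.0 -2.9 | 0.0 -0.035 0.0 
-0.2 0.0 -2.9 | 0.0 -0.035 0.0 
-0.2 0.0 -2.9 | 0.0 -0.035 0.0 
-0.2 0.0 -2.9 | 0.0 -0.035 0.0 
-0.2 0.0 -2.9 | 0.0 -0.035 0.0 
-0.2 0.0 -2.9 | 0.0 -0.035 0.0 
---
```

Call:
jog_arm --rows '[{"x":2,"y":0.5,"z":0,"wx":0,"wy":-0.01,"wz":-0.005},{"x":0,"y":0,"z":5,"wx":0,"wy":-0.03,"wz":0},{"x":0,"y":0,"z":8,"wx":0,"wy":-0.04,"wz":0},{"x":1,"y":0,"z":10,"wx":0,"wy":-0.045,"wz":0},{"x":2,"y":0,"z":11,"wx":0,"wy":-0.05,"wz":0},{"x":2,"y":0,"z":11,"wx":0,"wy":-0.05,"wz":0},{"x":3,"y":0,"z":10,"wx":0,"wy":-0.045,"wz":0},{"x":3,"y":0,"z":8,"wx":0,"wy":-0.04,"wz":0},{"x":2,"y":0,"z":5,"wx":0,"wy":-0.03,"wz":0},{"x":1,"y":0,"z":1,"wx":0,"wy":-0.01,"wz":0}]'

```text
time: 21.45
tool_pos: [567.3, 252.7, 212.1]
tool_rot: [[-0.939, 0.005, 0.344], [0.005, 1.0, -0.0], [-0.344, 0.002, -0.939]]
force: [-0.2, 1.2, -7.0]
opening: 56.7
gripper_force: 92.8
```

```bash
python3 - <<'E'
from h import *
s=env.sense();p=np.array(s['tool_pos']);R=np.array(s['tool_rot']);print(s['time'],p,R,s['force'],s['q'])
print('lip',p+82*R[:,0]-6.5*R[:,2])
leg([pourpose([486,255,188],20+i*2) for i in range(1,21)])
E
```

```text
21.45 [567.3 252.7 212.1] [[-0.9  0.   0.3]
 [ 0.   1.  -0. ]
 [-0.3  0.  -0.9]] [-0.2  1.2 -7. ] [ 24.3   5.3  82.   -8.4  74.5 -64.5]
lip [488.1 253.1 190. ]
2.5 2.3 -1.5 | -0.0 -0.033 -0.005 
-0.2 0.0 -2.9 | 0.0 -0.035 0.0 
-0.2 0.0 -2.9 | 0.0 -0.035 0.0 
-0.2 0.0 -2.9 | 0.0 -0.035 0.0 
-0.2 0.0 -2.9 | 0.0 -0.035 0.0 
-0.2 0.0 -2.9 | 0.0 -0.035 0.0 
-0.2 0.0 -2.9 | 0.0 -0.035 0.0 
-0.2 0.0 -2.9 | 0.0 -0.035 0.0 
-0.2 0.0 -2.9 | 0.0 -0.035 0.0 
-0.2 0.0 -2.9 | 0.0 -0.035 0.0 
---
-0.2 0.0 -2.9 | 0.0 -0.035 0.0 
-0.2 0.0 -2.9 | 0.0 -0.035 0.0 
-0.2 0.0 -2.9 | 0.0 -0.035 0.0 
-0.2 0.0 -2.9 | 0.0 -0.035 0.0 
-0.2 0.0 -2.9 | 0.0 -0.035 0.0 
-0.2 0.0 -2.9 | 0.0 -0.035 0.0 
-0.2 0.0 -2.9 | 0.0 -0.035 0.0 
-0.2 0.0 -2.9 | 0.0 -0.035 0.0 
-0.2 0.0 -2.9 | 0.0 -0.035 0.0 
-0.2 0.0 -2.9 | 0.0 -0.035 0.0 
---
```

Call:
jog_arm --rows '[{"x":2,"y":1,"z":-3,"wx":0,"wy":-0.035,"wz":0},{"x":0,"y":1,"z":-3,"wx":0,"wy":-0.035,"wz":0},{"x":0,"y":0,"z":-3,"wx":0,"wy":-0.035,"wz":0},{"x":0,"y":0,"z":-3,"wx":0,"wy":-0.035,"wz":0},{"x":0,"y":0,"z":-3,"wx":0,"wy":-0.035,"wz":0},{"x":0,"y":0,"z":-3,"wx":0,"wy":-0.035,"wz":0},{"x":0,"y":0,"z":-3,"wx":0,"wy":-0.035,"wz":0},{"x":0,"y":0,"z":-3,"wx":0,"wy":-0.035,"wz":0},{"x":0,"y":0,"z":-3,"wx":0,"wy":-0.035,"wz":0},{"x":0,"y":0,"z":-3,"wx":0,"wy":-0.035,"wz":0}]'

```text
time: 22.45
tool_pos: [552.1, 255.2, 240.1]
tool_rot: [[-0.762, 0.005, 0.648], [0.006, 1.0, -0.0], [-0.648, 0.004, -0.762]]
force: [0.9, 0.3, -4.2]
opening: 57.1
gripper_force: 93.2
```

Call:
jog_arm --rows '[{"x":0,"y":0,"z":-3,"wx":0,"wy":-0.035,"wz":0},{"x":0,"y":0,"z":-3,"wx":0,"wy":-0.035,"wz":0},{"x":0,"y":0,"z":-3,"wx":0,"wy":-0.035,"wz":0},{"x":0,"y":0,"z":-3,"wx":0,"wy":-0.035,"wz":0},{"x":0,"y":0,"z":-3,"wx":0,"wy":-0.035,"wz":0},{"x":0,"y":0,"z":-3,"wx":0,"wy":-0.035,"wz":0},{"x":0,"y":0,"z":-3,"wx":0,"wy":-0.035,"wz":0},{"x":0,"y":0,"z":-3,"wx":0,"wy":-0.035,"wz":0},{"x":0,"y":0,"z":-3,"wx":0,"wy":-0.035,"wz":0},{"x":0,"y":0,"z":-3,"wx":0,"wy":-0.035,"wz":0}]'

```text
time: 23.45
tool_pos: [529.5, 255.2, 259.5]
tool_rot: [[-0.493, 0.005, 0.87], [0.007, 1.0, -0.003], [-0.87, 0.004, -0.493]]
force: [-0.6, 0.2, -4.0]
opening: 57.4
gripper_force: 93.3
```

Call:
jog_arm --rows '[{"x":0,"y":0,"z":-3,"wx":0,"wy":-0.035,"wz":0},{"x":0,"y":0,"z":-3,"wx":0,"wy":-0.035,"wz":0},{"x":0,"y":0,"z":0,"wx":0,"wy":0,"wz":0},{"x":0,"y":0,"z":0,"wx":0,"wy":0,"wz":0},{"x":0,"y":0,"z":0,"wx":0,"wy":0,"wz":0},{"x":0,"y":0,"z":0,"wx":0,"wy":0,"wz":0},{"x":0,"y":0,"z":0,"wx":0,"wy":0,"wz":0},{"x":0,"y":0,"z":0,"wx":0,"wy":0,"wz":0},{"x":0,"y":0,"z":0,"wx":0,"wy":0,"wz":0},{"x":0,"y":0,"z":0,"wx":0,"wy":0,"wz":0}]'

```text
time: 24.45
tool_pos: [524.2, 255.9, 260.9]
tool_rot: [[-0.434, 0.004, 0.901], [0.004, 1.0, -0.002], [-0.901, 0.003, -0.434]]
force: [-0.2, 0.7, -4.3]
opening: 57.0
gripper_force: 93.4
```

```bash
python3 - <<'E'
from h import *
s=env.sense();p=np.array(s['tool_pos']);R=np.array(s['tool_rot']);print(s['time'],p,R,s['force'],s['q'])
print('lip',p+82*R[:,0]-6.5*R[:,2])
cv2.imwrite('pics/w7.png',env.snapshot('wrist')[:,:,::-1])
cv2.imwrite('pics/s7.png',env.snapshot('scene')[:,:,::-1])
# back: reverse tilt while rising
W=[]
for i in range(1,11):
    f=i/10;f=f*f*(3-2*f);q,Q=pourpose([486,255,188+110*f],64-64*f);W.append((q,Q))
leg(W)
E
```

```text
24.45 [524.2 255.9 260.9] [[-0.4  0.   0.9]
 [ 0.   1.  -0. ]
 [-0.9  0.  -0.4]] [-0.2  0.7 -4.3] [ 37.7 -18.2 114.4 -57.3  41.1 -21.6]
lip [482.8 256.2 189.9]
-2.2 -0.8 5.4 | -0.002 0.036 -0.004 
-6.5 0.0 3.0 | 0.0 0.085 0.0 
-8.9 0.0 3.5 | 0.0 0.125 0.0 
-9.6 0.0 2.8 | 0.0 0.152 0.0 
-8.6 0.0 1.2 | 0.0 0.165 0.0 
-6.4 0.0 -0.4 | 0.0 0.165 0.0 
-3.8 0.0 -1.5 | 0.0 0.152 0.0 
-1.5 0.0 -1.8 | 0.0 0.125 0.0 
-0.1 0.0 -1.4 | 0.0 0.085 0.0 
0.1 0.0 -0.5 | 0.0 0.031 0.0 
---
```

Call:
jog_arm --rows '[{"x":-2,"y":0,"z":4,"wx":0,"wy":0.035,"wz":0},{"x":-6,"y":0,"z":3,"wx":0,"wy":0.085,"wz":0},{"x":-9,"y":0,"z":3,"wx":0,"wy":0.125,"wz":0},{"x":-10,"y":0,"z":3,"wx":0,"wy":0.145,"wz":0},{"x":-9,"y":0,"z":1,"wx":0,"wy":0.145,"wz":0},{"x":-6,"y":0,"z":0,"wx":0,"wy":0.145,"wz":0},{"x":-4,"y":0,"z":-2,"wx":0,"wy":0.145,"wz":0},{"x":-2,"y":0,"z":-2,"wx":0,"wy":0.125,"wz":0},{"x":0,"y":0,"z":-2,"wx":0,"wy":0.1,"wz":0},{"x":0,"y":0,"z":-1,"wx":0,"wy":0.065,"wz":0}]'

```text
time: 25.55
tool_pos: [567.3, 255.1, 294.3]
tool_rot: [[-1.0, 0.005, 0.005], [0.005, 1.0, 0.002], [-0.005, 0.002, -1.0]]
force: [0.3, 1.1, -4.2]
opening: 56.7
gripper_force: 93.1
```

```bash
python3 - <<'E'
from h import *
s=env.sense();print(s['time'],s['tool_pos'],s['tool_rot'],s['force'],s['q'])
cv2.imwrite('pics/w8.png',env.snapshot('wrist')[:,:,::-1])
prow([422,-252,285],R0,[1,2,3,4,5]+[5.5]*10+[5,4,3,2,1])
E
```

```text
25.55 [567.3 255.1 294.3] [[-1.  0.  0.]
 [ 0.  1.  0.]
 [-0.  0. -1.]] [ 0.3  1.1 -4.2] [ 20.8  18.7  55.4   0.  105.6 -68.9]
1.7 -6.0 0.1 | 0.0 0.0 0.018 
3.1 -12.0 0.2 | 0.0 0.0 0.037 
4.0 -18.2 0.3 | 0.0 0.0 0.055 
4.0 -24.5 0.4 | 0.0 0.0 0.074 
2.8 -30.9 0.4 | 0.0 0.0 0.092 
-0.1 -34.1 0.5 | 0.0 0.0 0.101 
-3.5 -33.9 0.5 | 0.0 0.0 0.101 
-6.9 -33.4 0.5 | 0.0 0.0 0.101 
-10.3 -32.5 0.5 | 0.0 0.0 0.101 
-13.5 -31.3 0.5 | 0.0 0.0 0.101 
----
-16.6 -29.8 0.5 | 0.0 0.0 0.101 
-19.5 -28.0 0.5 | 0.0 0.0 0.101 
-22.3 -25.9 0.5 | 0.0 0.0 0.101 
-24.8 -23.5 0.5 | 0.0 0.0 0.101 
-27.0 -20.8 0.5 | 0.0 0.0 0.101 
-26.3 -16.4 0.5 | 0.0 0.0 0.092 
-22.2 -11.1 0.4 | 0.0 0.0 0.074 
-17.2 -7.1 0.3 | 0.0 0.0 0.055 
-11.7 -4.1 0.2 | 0.0 0.0 0.037 
-5.9 -1.8 0.1 | 0.0 0.0 0.018 
----
```

Call:
jog_arm --rows '[{"x":2,"y":-6,"z":0,"wx":0,"wy":0,"wz":0.02},{"x":3,"y":-12,"z":0,"wx":0,"wy":0,"wz":0.035},{"x":4,"y":-18,"z":0,"wx":0,"wy":0,"wz":0.055},{"x":4,"y":-25,"z":0,"wx":0,"wy":0,"wz":0.075},{"x":3,"y":-31,"z":0,"wx":0,"wy":0,"wz":0.092},{"x":0,"y":-34,"z":0,"wx":0,"wy":0,"wz":0.1},{"x":-4,"y":-34,"z":0,"wx":0,"wy":0,"wz":0.1},{"x":-7,"y":-33,"z":0,"wx":0,"wy":0,"wz":0.1},{"x":-10,"y":-32,"z":0,"wx":0,"wy":0,"wz":0.1},{"x":-13,"y":-31,"z":0,"wx":0,"wy":0,"wz":0.1}]'

```text
time: 26.6
tool_pos: [492.6, 1.4, 293.6]
tool_rot: [[-0.706, 0.708, 0.01], [0.708, 0.706, 0.001], [-0.006, 0.008, -1.0]]
force: [0.1, 1.0, -3.5]
opening: 56.9
gripper_force: 92.9
```

Call:
jog_arm --rows '[{"x":-17,"y":-30,"z":0,"wx":0,"wy":0,"wz":0.1},{"x":-20,"y":-28,"z":0,"wx":0,"wy":0,"wz":0.1},{"x":-22,"y":-26,"z":0,"wx":0,"wy":0,"wz":0.1},{"x":-25,"y":-23,"z":0,"wx":0,"wy":0,"wz":0.1},{"x":-27,"y":-21,"z":0,"wx":0,"wy":0,"wz":0.1},{"x":-26,"y":-16,"z":0,"wx":0,"wy":0,"wz":0.092},{"x":-22,"y":-11,"z":0,"wx":0,"wy":0,"wz":0.075},{"x":-17,"y":-7,"z":0,"wx":0,"wy":0,"wz":0.055},{"x":-12,"y":-4,"z":0,"wx":0,"wy":0,"wz":0.035},{"x":-6,"y":-2,"z":0,"wx":0,"wy":0,"wz":0.02}]'

```text
time: 27.6
tool_pos: [424.2, -252.0, 292.3]
tool_rot: [[-0.01, 1.0, 0.008], [1.0, 0.01, 0.001], [0.001, 0.008, -1.0]]
force: [-0.3, -0.0, -5.6]
opening: 56.8
gripper_force: 92.9
```

```bash
python3 - <<'E'
from h import *
s=env.sense();print(s['time'],s['tool_pos'],s['tool_rot'],s['force'])
t=env.snapshot('top')[:,:,::-1]
def cr(im,x0,y0,w,h,k):
    im=cv2.resize(im[y0:y0+h,x0:x0+w],None,fx=k,fy=k,interpolation=cv2.INTER_CUBIC);return np.clip(255*(im/255.)**.6*1.15,0,255).astype(np.uint8)
a=cr(t,110,170,100,150,4);b=cr(cv2.imread('pics/w8.png'),0,0,640,480,1);b=cv2.resize(b,(400,300))
o=np.zeros((600,800,3),np.uint8);o[:,:400]=a;o[:300,400:]=b;o[300:,400:]=cr(t,270,200,200,150,2);cv2.imwrite('pics/o9.png',o)
E
```

```text
27.6 [ 424.2 -252.   292.3] [[-0.  1.  0.]
 [ 1.  0.  0.]
 [ 0.  0. -1.]] [-0.3 -0.  -5.6]
```

View pics/o9.png

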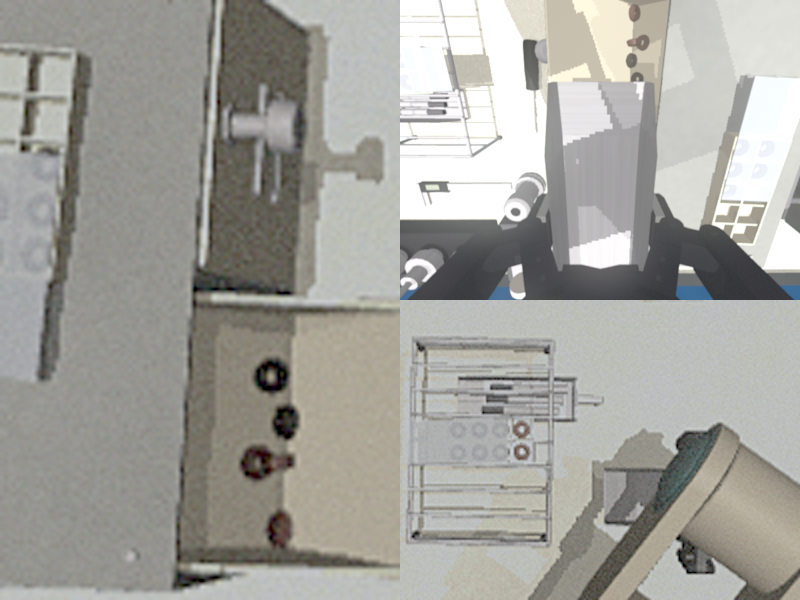

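The bin is fully out with five inserts in it (two dark, three red), and the tray is empty. Now I'll set the tray down.

Call:
jog_arm --rows '[{"x":0,"y":0,"z":10,"wx":0,"wy":0,"wz":0},{"x":0,"y":0,"z":25,"wx":0,"wy":0,"wz":0},{"x":0,"y":0,"z":40,"wx":0,"wy":0,"wz":0},{"x":0,"y":0,"z":45,"wx":0,"wy":0,"wz":0},{"x":0,"y":0,"z":45,"wx":0,"wy":0,"wz":0},{"x":0,"y":0,"z":45,"wx":0,"wy":0,"wz":0},{"x":0,"y":0,"z":35,"wx":0,"wy":0,"wz":0},{"x":0,"y":0,"z":20,"wx":0,"wy":0,"wz":0},{"x":0,"y":0,"z":10,"wx":0,"wy":0,"wz":0},{"x":0,"y":0,"z":4,"wx":0,"wy":0,"wz":0}]'

```text
time: 28.65
tool_pos: [426.9, -249.8, 12.1]
tool_rot: [[-0.014, 1.0, 0.006], [1.0, 0.014, 0.003], [0.003, 0.006, -1.0]]
force: [-0.1, 0.1, -4.2]
opening: 57.2
gripper_force: 93.0
```

Call:
jog_arm --rows '[{"x":0,"y":0,"z":2,"wx":0,"wy":0,"wz":0},{"x":0,"y":0,"z":2,"wx":0,"wy":0,"wz":0},{"x":0,"y":0,"z":1,"wx":0,"wy":0,"wz":0},{"x":0,"y":0,"z":1,"wx":0,"wy":0,"wz":0},{"x":0,"y":0,"z":1,"wx":0,"wy":0,"wz":0},{"x":0,"y":0,"z":0,"wx":0,"wy":0,"wz":0},{"x":0,"y":0,"z":0,"wx":0,"wy":0,"wz":0},{"x":0,"y":0,"z":0,"wx":0,"wy":0,"wz":0},{"x":0,"y":0,"z":0,"wx":0,"wy":0,"wz":0},{"x":0,"y":0,"z":0,"wx":0,"wy":0,"wz":0}]'

```text
time: 29.65
tool_pos: [427.1, -250.7, 6.0]
tool_rot: [[-0.013, 1.0, 0.007], [1.0, 0.013, 0.003], [0.002, 0.007, -1.0]]
force: [0.8, -0.2, -4.1]
opening: 57.1
gripper_force: 93.0
```

Another 2 mm down, then release and rise.

Call:
jog_arm --rows '[{"x":0,"y":0,"z":1,"wx":0,"wy":0,"wz":0},{"x":0,"y":0,"z":1,"wx":0,"wy":0,"wz":0},{"x":0,"y":0,"z":0.5,"wx":0,"wy":0,"wz":0},{"x":0,"y":0,"z":0,"wx":0,"wy":0,"wz":0},{"x":0,"y":0,"z":0,"wx":0,"wy":0,"wz":0},{"x":0,"y":0,"z":0,"wx":0,"wy":0,"wz":0},{"x":0,"y":0,"z":0,"wx":0,"wy":0,"wz":0},{"x":0,"y":0,"z":0,"wx":0,"wy":0,"wz":0},{"x":0,"y":0,"z":0,"wx":0,"wy":0,"wz":0},{"x":0,"y":0,"z":0,"wx":0,"wy":0,"wz":0}]'

```text
time: 30.65
tool_pos: [427.5, -251.0, 4.5]
tool_rot: [[-0.013, 1.0, 0.008], [1.0, 0.013, 0.002], [0.001, 0.008, -1.0]]
force: [-1.6, 3.1, 6.6]
opening: 57.0
gripper_force: 94.3
```

Call:
jog_arm --rows '[{"x":0,"y":0,"z":0,"wx":0,"wy":0,"wz":0},{"x":0,"y":0,"z":0,"wx":0,"wy":0,"wz":0},{"x":0,"y":0,"z":0,"wx":0,"wy":0,"wz":0},{"x":0,"y":0,"z":0,"wx":0,"wy":0,"wz":0},{"x":0,"y":0,"z":0,"wx":0,"wy":0,"wz":0},{"x":0,"y":0,"z":0,"wx":0,"wy":0,"wz":0},{"x":0,"y":0,"z":0,"wx":0,"wy":0,"wz":0},{"x":0,"y":0,"z":0,"wx":0,"wy":0,"wz":0},{"x":0,"y":0,"z":0,"wx":0,"wy":0,"wz":0},{"x":0,"y":0,"z":0,"wx":0,"wy":0,"wz":0}]' --grip 85

```text
time: 31.65
tool_pos: [427.1, -250.7, 3.5]
tool_rot: [[-0.013, 1.0, 0.007], [1.0, 0.013, 0.003], [0.002, 0.007, -1.0]]
force: [-0.2, -0.4, 0.1]
opening: 84.9
gripper_force: 0.0
```

Call:
jog_arm --rows '[{"x":0,"y":0,"z":-5,"wx":0,"wy":0,"wz":0},{"x":0,"y":0,"z":-10,"wx":0,"wy":0,"wz":0},{"x":0,"y":0,"z":-15,"wx":0,"wy":0,"wz":0},{"x":0,"y":0,"z":-20,"wx":0,"wy":0,"wz":0},{"x":0,"y":0,"z":-20,"wx":0,"wy":0,"wz":0},{"x":0,"y":0,"z":-20,"wx":0,"wy":0,"wz":0},{"x":0,"y":0,"z":-20,"wx":0,"wy":0,"wz":0},{"x":0,"y":0,"z":-15,"wx":0,"wy":0,"wz":0},{"x":0,"y":0,"z":-5,"wx":0,"wy":0,"wz":0},{"x":0,"y":0,"z":0,"wx":0,"wy":0,"wz":0}]'

```text
time: 32.65
tool_pos: [426.6, -251.2, 134.6]
tool_rot: [[-0.013, 1.0, 0.009], [1.0, 0.013, 0.001], [0.001, 0.009, -1.0]]
force: [-0.6, -0.1, -0.8]
opening: 84.7
gripper_force: 0.0
```

```bash
python3 - <<'E'
from h import *
s=env.sense();print(s['time'],s['tool_pos'],s['force'],s['opening'])
C=env.calibration('wrist');im=env.snapshot('wrist')
M=C['camera_from_world']
for P in([427,-330,42],[456,-330,42],[398,-330,42]):
    p=M[:3,:3]@P+M[:3,3];print(p[:2]/p[2]*C['fx']+[C['cx'],C['cy']])
g=cv2.cvtColor(im,cv2.COLOR_RGB2GRAY)
for v in (60,150,):print(v,[int(x) for x in g[v,240:410:6]])
# tray end walls: same picture columns as at the first grasp -> edges
E
```

```text
32.65 [ 426.6 -251.2  134.6] [-0.6 -0.1 -0.8] 84.74817088273394
[319.  336.7]
[355.9 336.9]
[282.  336.5]
60 [87, 86, 91, 90, 89, 88, 90, 89, 90, 90, 92, 92, 89, 91, 92, 89, 90, 92, 92, 94, 91, 91, 122, 117, 124, 121, 118, 118, 121]
150 [164, 161, 163, 160, 159, 127, 89, 54, 69, 70, 69, 69, 114, 118, 119, 118, 120, 119, 120, 111, 57, 155, 155, 154, 153, 162, 167, 168, 168]
```

The tray touched down (6.6 N), was released cleanly, and stands between u≈270 and 362, centred as expected. I'm handing the job in.

```bash
python3 -c "
from bench import env
print(env.sign_off())"
```

```text
the job is handed in; nothing more can be done
None
```

I handed the job in at about 33 s. By my images and readings, the near bin is fully out on its stop with all five inserts in it, and the empty tray stands released on the bench clear of the rack; the hand-in call returned no verdict.

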